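# Turn the specimen plates and pull out the spotted one

## Task

Three look-alike black specimen plates lean on the metal rack with their backs hidden, and one of them has a yellow spot on its back. Turn every plate over so that its back shows: leave the two without a spot leaning turned round, side by side, on the rack, and lean the spotted one on the white viewing stand with the spot showing. Seat each plate squarely on the ledge and flat against the rest, let no plate fall, and leave the bottle, the dish and the small round mount alone.

Things in the scene. Friction and masses are not known exactly. Their poses are not given: they have to be found in the camera images.
- plate_spot: loose black plate, 90 wide (its y) x 100 tall (its z) x 8 mm thick (its x), 80 to 170 g; origin at its centre. +x points out of the front, which carries three bright steel discs; -x points out of the back, which carries a pale label 74 x 56 mm. At the start the front shows and the back is hidden; z points up the slope to the top edge. This one has a yellow spot 44 mm across on the label of its back.
- plate_plain_1: loose black plate, 90 wide (its y) x 100 tall (its z) x 8 mm thick (its x), 80 to 170 g; origin at its centre. +x points out of the front, which carries three bright steel discs; -x points out of the back, which carries a pale label 74 x 56 mm. At the start the front shows and the back is hidden; z points up the slope to the top edge. No spot.
- plate_plain_2: loose black plate, 90 wide (its y) x 100 tall (its z) x 8 mm thick (its x), 80 to 170 g; origin at its centre. +x points out of the front, which carries three bright steel discs; -x points out of the back, which carries a pale label 74 x 56 mm. At the start the front shows and the back is hidden; z points up the slope to the top edge. No spot.
- rack: fixed metal rack, 350 mm long (y), 130 deep (x -60 to +70), blue strip on the ledge; origin on the table. Its 6 mm rest board leans 25 deg from vertical, top towards the robot (-x), and reaches 52 mm up the slope, so a seated plate stands 48 mm free above it. A ledge square to the rest, 26 mm deep, holds the plate. Corner of ledge and rest: x 35, z 45 mm. Plates 115 mm apart, in any order.
- rack_seat (a point): centre of a plate properly seated at the middle of the rack: x square to the rest, out of it and upward (25 deg above level), y along the rack, z up the slope (25 deg from vertical). A seated plate's centre has x = 0 and z = 0 here and any y within 140 mm.
- stand: fixed white stand for one plate, 130 mm long (y), yellow strip on the ledge; origin on the table; shaped like the rack. Its 6 mm rest board leans 25 deg from vertical, top towards the robot (-x), and reaches 52 mm up the slope, so a seated plate stands 48 mm free above it. A ledge square to the rest, 26 mm deep, holds the plate. Corner of ledge and rest: x 35, z 45 mm. 
- stand_seat (a point): centre of a plate properly seated at the middle of the stand; axes as for rack_seat. The plate may be up to 25 mm off the middle along y.
- bottle: bystander: brown capped bottle, 58 mm across, 115 mm high, loose; origin at its foot
- mount: bystander: round black specimen mount, 40 mm across, 22 mm high, loose; origin at its foot
- dish: bystander: flat round lidded dish, 94 mm across, 20 mm high, loose; origin at its foot
Mind the look-alikes: they are no part of the job. Leave any blue, green or purple look-alike of the plate_plain_2 alone.

How it is judged:
By the outcome, as a careful person would: the job done as asked, in the order asked, and still so for the second after the job is handed in, with the robot touching nothing.
It also fails if it takes over 72 s, if anything falls off the work surface, if the arm or the gripper's body presses on something with over 40 N, if the wrist force passes 120 N, or if a joint passes its speed limit or range.

## Robot

A 6-joint arm with a two-finger parallel gripper is mounted at the origin on the work surface. World frame = base frame: x ahead of the robot, y to its left, z up, the work surface at z = 0. Lengths are in m, angles in degrees, forces in N, time in s.
With the tool pointing down it reaches from about 0.375 to 0.9 m from the base axis. Payload 3.1 kg.
Tool frame: the origin (TCP) lies at the very end of the fingers, on their centre line; the grasp point (between the pads) lies 19 mm behind it (bot.grip_point_offset is the distance from the TCP to the grasp point, in m); z points along the fingers, x is the direction in which the jaws open and shut, and the axes are right-handed (so a half turn about z gives the same grasp; the last joint's range is limited). The gripper opens to 87 mm and grips with 3 to 60 N. Pads are 19 mm wide; open, the fingers measure 117 mm over their backs; the gripper's body (75 mm by 190 mm) begins 51 mm behind the grasp point.
Start: joints at [64.544, 30.224, 82.088, -0, 67.689, -10.227], TCP at [0.164, 0.603, 0.223] pointing down, gripper open.
Joint ranges: [-176.69, 176.69], [-43.24, 126.21], [12.49, 139.97], [-82, 262], [0, 151.66], [-163.58, 163.58]. Speed limits (degrees/s): [159.86, 159.86, 180, 180, 180, 180].

## Interface

Orientations are given as a 3x3 rotation matrix whose columns are the frame's x, y, z axes.
In Python, from rig import bot, capture, recognise, place_of gives the robot as it stands.
- The arm moves only by the tool send_rows, never from a script. Its argument "motion" is a list of rows, each a list of 2 entries, a list of its own where there are three numbers: the shift along the tool's x, y, z in mm, then the turn about the tool's z in rad. A call has exactly 5 rows; each row shifts and turns the pose as measured when the row begins, along the tool's axes as they then stand; what a row does not reach is not made up. A row lasts 1/12 s, in which the tool goes at most 41.7 mm and 7.16 degrees, less where a joint would pass 70% of its speed; a pose out of reach is approached as far as the arm can. A call with a gripper value outside its range is refused whole. "gripper" is the closure, from 0 (fully open) to 1 (shut), set as the call begins (left out, the last holds). The fingers move at their own pace and stop on an object; the grip force is fixed at half the most. Time passes only in rows, so rows that do not move let the fingers close, or fill a call up. It gives the time, the measured TCP pose, the force and the opening at its end, in the units of the state.
- bot.read_state(): the state, without advancing time (a new reading comes with each control period).
- capture(name): name is "scene" or "side" or "wrist"; returns a dict with "image" (480x640x3 uint8, blue, green, red), "fx", "fy", "cx", "cy" (pixels), "rvec" (rotation vector, rad) and "tvec" (3), from world to camera coordinates, as OpenCV has them. Camera axes: x right, y down, z forward; pixel columns grow to the right and rows downward; lengths in m; the calibration is good to about 2 mm. A picture is of the moment at which its call begins. There is no depth.
- bot.hand_in(): hands the job in, once; it reports no verdict.
Trained networks look in the newest picture that a camera, given by its name, has taken for a name from the list of things; names that differ only in an ending like _2 or _b are one class to them, and where a whole thing is asked for, a point or a joint stands for the part that bears it (a point fixed in the world has none). Each returns a list of dicts, best first, with "p" (0 to 1); they miss things now and then, are a little off and sometimes report something else, mostly with a low value. They report only what shows in the picture. A call takes as long as a camera call. They do not tell look-alikes from the thing itself.
- recognise(camera, target): "xy" ([column, row] in pixels, amid what is visible of it).
- place_of(camera, target): "xy" ([column, row] in pixels: a listed point, or the origin of a listed thing).
The state is a dict: "time_s": time; "joint_positions": joint angles; "qvel": joint speeds; "tau": joint torques, N m; "position": TCP position; "tcp_rot": TCP orientation; "force": force on the tool from outside, world axes, zero at the start; "moment": the same for the moment, N m; "opening": opening from 0.0 (shut) to 1.0 (fully open).
Only numpy, scipy, OpenCV 4.12 (cv2) and the standard library are available. Lean on these libraries where they do the work, as an engineer would, in place of code of your own. Each camera call takes 0.05 s, during which the arm holds its last target.

## Working session

There is one attempt and no reset: what is moved stays moved. The work goes in short steps, Python scripts to look and compute and a tool call to move; the robot and the scene stay as the last step left them, time stands still between calls to the robot, and variables do not carry over. Pictures are saved under pics/ and viewed, and the job is handed in when it is done.

Besides the shell and the picture viewer there is one more tool, called after ">>>" by a JSON object that holds its "api" and its "payload". send_rows: Moves the arm, as the interface text tells. Its arguments: {"type":"object","properties":{"motion":{"type":"array","items":{"type":"array"}},"gripper":{"type":"number"}},"required":["motion"]}

```bash
ls; mkdir -p pics
python3 - <<'E'
from rig import bot,capture,recognise,place_of
import cv2
s=bot.read_state();print({k:s[k] for k in('time_s','joint_positions','position','tcp_rot','force','opening')},bot.grip_point_offset)
for c in('scene','side','wrist'):
    d=capture(c);cv2.imwrite(f'pics/{c}0.png',d['image']);print(c,d['fx'],d['cx'],d['cy'],d['rvec'],d['tvec'])
    for t in('plate_spot','rack','rack_seat','stand','stand_seat','bottle','mount','dish'):
        try: print(t,[(o['xy'],round(o['p'],2)) for o in place_of(c,t)][:5])
        except Exception as e: print(t,e)
E
```

```text
pics
{'time_s': 0.0, 'joint_positions': array([ 6.45449962e+01,  3.02787565e+01,  8.21553557e+01,  1.21435181e-04,
        6.76893346e+01, -1.02293947e+01]), 'position': array([0.16381477, 0.60239985, 0.2215796 ]), 'tcp_rot': array([[ 2.62620275e-01,  9.64898819e-01, -9.27801338e-04],
       [ 9.64896936e-01, -2.62621632e-01, -1.94455172e-03],
       [-2.11995636e-03, -3.84553961e-04, -9.99997679e-01]]), 'force': array([-0.28394012, -0.0036922 , -0.08957554]), 'opening': 1.0009630153442717} 0.0187
scene 533.7670726341609 317.5306217386754 235.8016053775487 [ 1.44984867  2.37715052 -0.66882704] [ 0.23438186 -0.41517563  1.40522344]
plate_spot [([307.5, 244.3], 0.65)]
rack [([313.7, 261.6], 0.78)]
rack_seat []
stand [([198.9, 187.6], 0.88)]
stand_seat [([187.9, 167.3], 0.86)]
bottle [([508.8, 323.1], 0.88)]
mount [([254.2, 333.0], 0.82), ([502.0, 321.5], 0.7)]
dish [([179.6, 288.1], 0.7)]
side 611.4816370827434 313.73767544355434 232.50863595865465 [ 2.23628878 -0.95055102  0.37260745] [-0.37264029  0.38317489  0.8924965 ]
plate_spot [([325.2, 218.1], 0.93)]
rack [([319.5, 259.0], 0.95), ([466.7, 262.3], 0.38)]
rack_seat [([329.1, 219.1], 0.9)]
stand [([437.3, 374.9], 0.67), ([317.2, 256.4], 0.34)]
stand_seat [([454.2, 341.6], 0.75)]
bottle [([178.8, 178.9], 0.58)]
mount [([393.5, 217.0], 0.52)]
dish [([466.3, 261.1], 0.61)]
wrist 340.09723921817977 324.6864621811041 240.12554609712282 [-2.31251232 -1.76720248 -0.24761221] [-0.62515578 -0.03436026  0.38959867]
plate_spot []
rack []
rack_seat []
stand []
stand_seat []
bottle []
mount []
dish []
```

View pics/scene0.png

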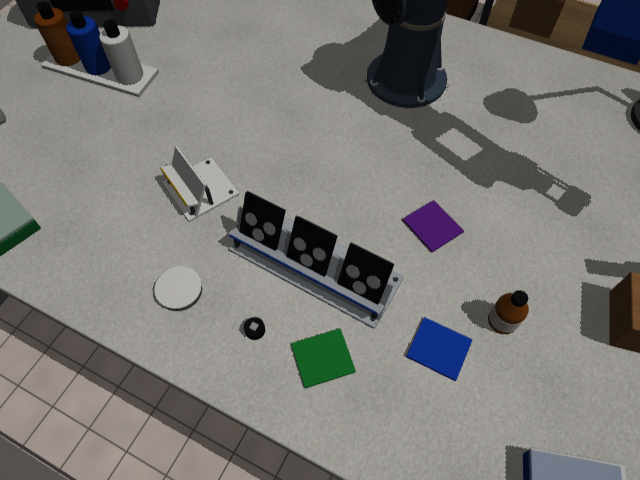

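View pics/side0.png

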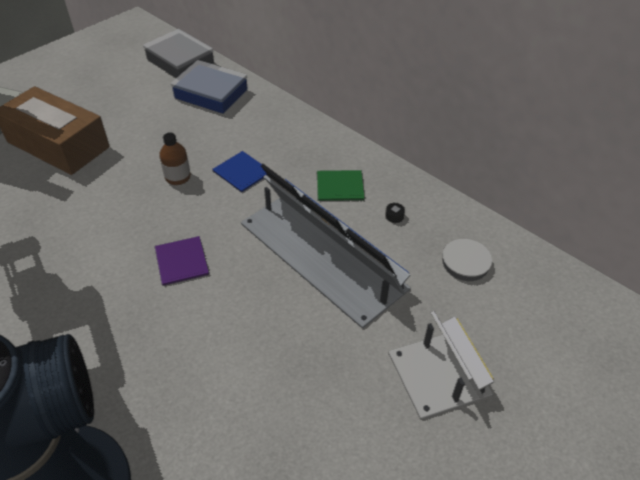

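View pics/wrist0.png

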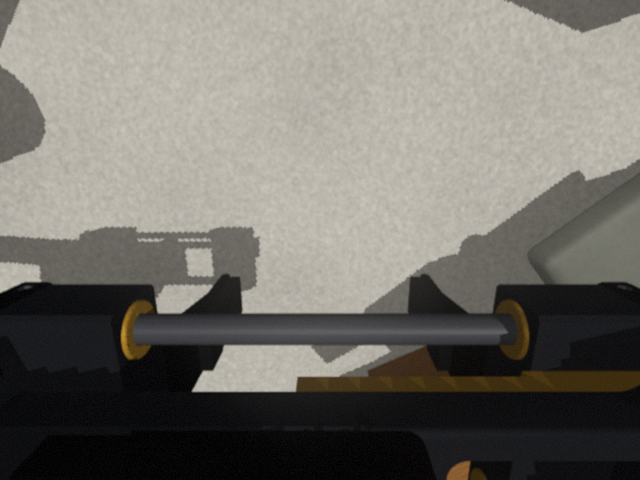

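```bash
cat > h.py <<'E'
import numpy as np,cv2
from rig import bot,capture,recognise,place_of
def cam(d):
    R,_=cv2.Rodrigues(np.array(d['rvec'],float));t=np.array(d['tvec'],float).ravel()
    K=np.array([[d['fx'],0,d['cx']],[0,d['fy'],d['cy']],[0,0,1]]);return K,R,t
def ray(d,uv):
    K,R,t=cam(d);v=R.T@np.linalg.inv(K)@np.array([uv[0],uv[1],1.]);return -R.T@t,v/np.linalg.norm(v)
def onz(d,uv,z):
    o,v=ray(d,uv);return o+v*(z-o[2])/v[2]
def tri(d1,a,d2,b):
    o1,v1=ray(d1,a);o2,v2=ray(d2,b)
    s=np.linalg.lstsq(np.c_[v1,-v2],o2-o1,rcond=None)[0];p,q=o1+v1*s[0],o2+v2*s[1]
    return (p+q)/2,np.linalg.norm(p-q)
def proj(d,P):
    K,R,t=cam(d);P=np.atleast_2d(P);c=(K@(R@P.T+t[:,None])).T;return c[:,:2]/c[:,2:]
def save(name,img,box=None,s=1):
    if box: x0,y0,x1,y1=box;img=img[y0:y1,x0:x1]
    cv2.imwrite(f'pics/{name}.png',cv2.resize(img,None,fx=s,fy=s,interpolation=cv2.INTER_CUBIC))
E
python3 - <<'E'
from h import *
import pickle
a=capture('scene');b=capture('side');pickle.dump((a,b),open('init.pkl','wb'))
save('sc_rack',a['image'],(215,180,415,330),4);save('si_rack',b['image'],(230,150,430,330),3.3)
save('sc_st',a['image'],(150,140,250,220),8);save('si_st',b['image'],(380,300,500,420),5)
for n,d in(('scene',a),('side',b)):print(n,ray(d,(320,240)))
print('seat',tri(a,(187.9,167.3),b,(454.2,341.6)),'stand',onz(a,(198.9,187.6),0),onz(b,(437.3,374.9),0))
print('rack',onz(a,(313.7,261.6),0),onz(b,(319.5,259),0), 'bottle',onz(a,(508.8,323.1),0),onz(b,(178.8,178.9),0),'dish',onz(a,(179.6,288.1),0),'mount',onz(a,(254.2,333),0))
E
```

```text
scene (array([1.06928695, 0.29292432, 0.98629577]), array([-0.45589152, -0.23419769, -0.85867011]))
side (array([ 0.02479547, -0.49263565,  0.91593073]), array([ 0.48948442,  0.45656683, -0.74293454]))
seat (array([ 0.56052042, -0.28582858,  0.0884444 ]), np.float64(4.294349451158324e-05)) stand [ 0.54792602 -0.28666371  0.        ] [ 5.44010753e-01 -2.81298557e-01 -1.11022302e-16]
rack [0.59868522 0.03627166 0.        ] [0.59123489 0.03642589 0.        ] bottle [0.54543456 0.44052313 0.        ] [0.54309132 0.42124969 0.        ] dish [ 0.77841734 -0.17903085  0.        ] mount [0.79182486 0.00622032 0.        ]
```

View pics/sc_rack.png

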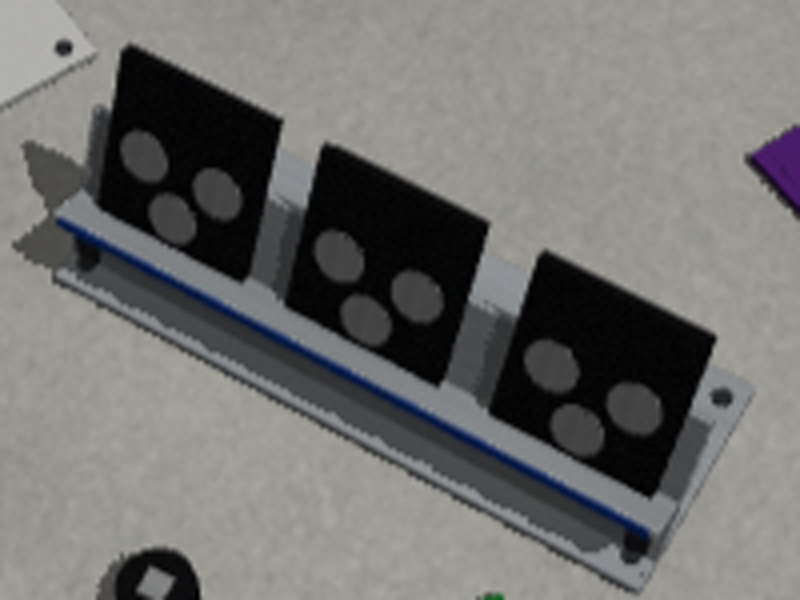

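View pics/si_rack.png

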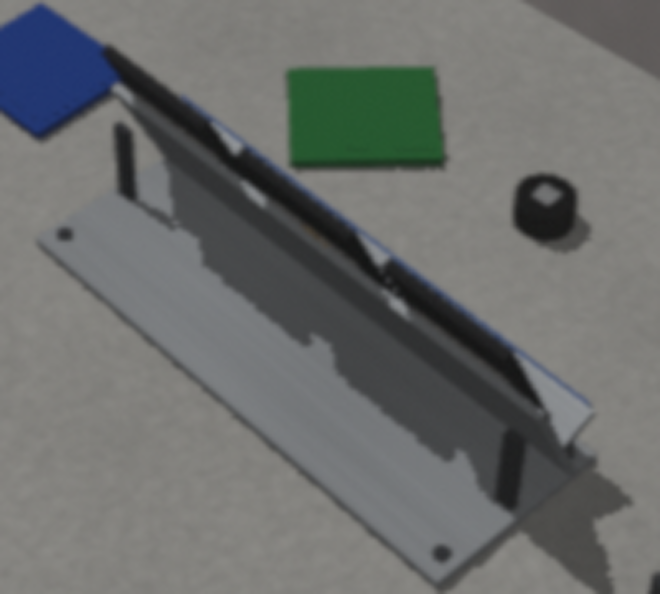

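View pics/sc_st.png

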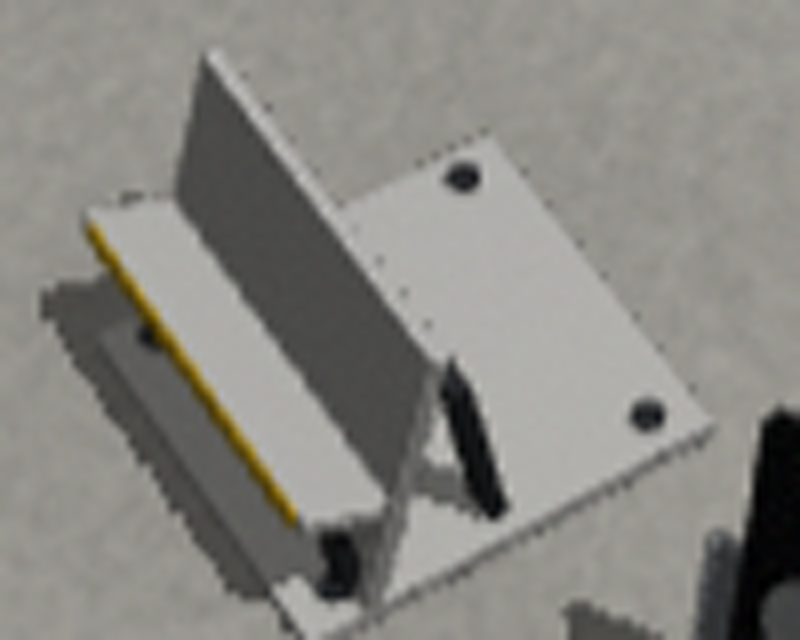

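View pics/si_st.png

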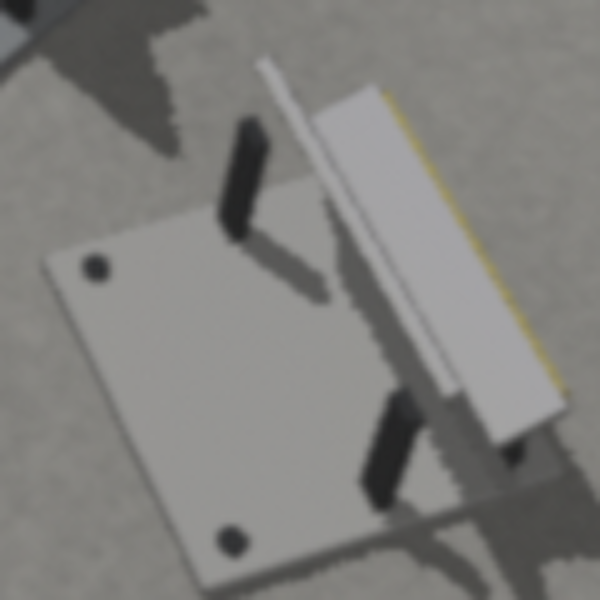

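```bash
cat > fit.py <<'E'
from h import *
import pickle
from scipy.optimize import least_squares
a,b=pickle.load(open('init.pkl','rb'))
s25,c25=np.sin(np.radians(25)),np.cos(np.radians(25))
def L(n,u,y): # n out of rest, u up slope from corner
    return np.array([.035+n*c25-u*s25,y,.045+n*s25+u*c25])
def W(p,P): # p=x,y,yaw
    c,s=np.cos(p[2]),np.sin(p[2]);P=np.atleast_2d(P)
    return np.c_[p[0]+c*P[:,0]-s*P[:,1],p[1]+s*P[:,0]+c*P[:,1],P[:,2]]
def run(feats,p0):
    def res(p):
        r=[]
        for cam_,uv,f in feats:
            P=f(p[3]);d=a if cam_=='a' else b
            sh=p[4:6] if cam_=='a' else p[6:8]
            r+=list(proj(d,W(p,P))[0]-uv-sh)
        return np.r_[r,p[4:]*0.3]
    o=least_squares(res,np.r_[p0,.005,0,0,0,0],x_scale=[.01,.01,.05,.002,1,1,1,1],loss='soft_l1',max_nfev=500)
    print(np.round(o.x,4),'deg',np.degrees(o.x[2]));print(np.round(res(o.x)[:2*len(feats)].reshape(-1,2),1).tolist());return o.x
B=lambda x,y:(lambda h:np.array([x,y,h]))
Lf=lambda n,u,y:(lambda h:L(n,u,y))
rack=[('a',(229.5,234.75),Lf(.026,0,-.175)),('a',(376.75,313.25),Lf(.026,0,.175)),('a',(228.75,248.75),B(.07,-.175)),('a',(375,327),B(.07,.175)),('a',(403,277),B(-.06,.175)),
('b',(241.5,222.7),B(-.06,.175)),('b',(362.7,326.5),B(-.06,-.175)),('b',(410.3,289.4),B(.07,-.175)),('b',(409.4,274.2),Lf(.026,0,-.175))]
stand=[('a',(161,166.9),Lf(.026,0,-.065)),('a',(187.25,205.4),Lf(.026,0,.065)),('a',(172.25,164.4),Lf(0,0,-.065)),('a',(198.1,202.5),Lf(0,0,.065)),('a',(211.25,156.9),B(-.06,-.065)),('a',(239,193.3),B(-.06,.065)),
('b',(388.6,352),B(-.06,.065)),('b',(421,417.3),B(-.06,-.065)),('b',(455.6,317),Lf(.026,0,.065)),('b',(493.4,381),Lf(.026,0,-.065)),('a',(175.5,148.1),Lf(0,.052,-.065)),('a',(204.4,186.3),Lf(0,.052,.065))]
if __name__=='__main__':
    pr=run(rack,[.595,.036,0]);ps=run(stand,[.546,-.284,0])
    pickle.dump((pr,ps),open('fit.pkl','wb'))
    # plates y along rack: bottom front corners at n=.008,u=0
    for uv in [(100,208),(247,280),(287,305),(442,385),(490,408),(652,495)]:
        uv=np.array(uv)/4+(215,180)
        o=least_squares(lambda y:(proj(a,W(pr,L(.008,0,y[0])))[0]-uv-pr[4:6]),[0.]);print(uv,round(o.x[0]*1e3,1),np.round(o.fun,1))
E
python3 fit.py
```

```text
[ 0.5953  0.0405 -0.0616  0.0049  0.256  -0.8507 -0.3596  0.0305] deg -3.5318875419985014
[[-1.6, -2.5], [3.1, -0.0], [-0.4, 0.1], [-0.4, 1.3], [1.0, 0.0], [-0.9, -0.2], [-0.5, 1.3], [0.6, -1.1], [0.6, 0.2]]
[ 0.5453 -0.2778 -0.4859  0.007   0.0612 -0.3696 -0.2309 -1.9652] deg -27.842046441829584
[[-0.4, -0.5], [0.7, 0.6], [-0.9, 0.4], [0.8, 1.2], [0.2, -0.1], [0.4, 0.1], [-0.0, -1.3], [-0.3, 0.8], [-0.1, -0.5], [0.4, 0.6], [-0.2, -1.5], [-0.6, -0.5]]
[240. 232.] -157.5 [-0.  0.]
[276.75 250.  ] -68.3 [-0.6  1.2]
[286.75 256.25] -43.3 [-0.2  0.4]
[325.5  276.25] 46.5 [-0.4  0.8]
[337.5 282. ] 73.1 [-0.7  1.3]
[378.   303.75] 162.3 [-0.6  1.1]
```

```bash
cat >> h.py <<'E'
import pickle
RF=np.array([.5953,.0405,-.0616]);SF=np.array([.5453,-.2778,-.4859])
def fr(f,X,Y,Z):
    c,s=np.cos(f[2]),np.sin(f[2]);return np.array([f[0]+c*X-s*Y,f[1]+s*X+c*Y,Z])
def j6at(P,yaw):
    r=np.hypot(P[0],P[1]);j1=np.degrees(np.arctan2(P[1],P[0])-np.arcsin(.1107/r));return j1,j1-yaw
def st():
    s=bot.read_state();R=np.array(s['tcp_rot']);p=np.array(s['position']);return p,R,np.degrees(np.arctan2(R[1,0],R[0,0])),s
def plan(P,yaw,n,turn=None,gain=1.0):
    """rows to world P with tool-x world yaw (deg); turn: total deg turn about tool z if given"""
    p,R,y0,s=st()
    if turn is None: turn=-((yaw-y0+180)%360-180)
    d=(np.array(P)-p)/n*gain*1e3; 
    print('now',np.round(p,4),'yaw',round(y0,1),'j1',round(s['joint_positions'][0],1),'j6',round(s['joint_positions'][5],1),'->j6',np.round(j6at(P,y0-turn),1),'turn',round(turn,1))
    for i in range(n):
        a=np.radians(y0-turn*i/n);X=np.array([np.cos(a),np.sin(a),0]);Y=np.array([np.sin(a),-np.cos(a),0])
        print([[round(float(d@X),1),round(float(d@Y),1),round(float(-d[2]),1)],round(float(np.radians(turn/n)*gain),3)],end=', \n' if i%5==4 else ', ')
    print()
def stat():
    p,R,y,s=st();print('t',round(s['time_s'],2),'p',np.round(p,4),'yaw',round(y,1),'j6',round(s['joint_positions'][5],1),'F',np.round(s['force'],1),'op',round(s['opening'],3),'zax',np.round(R[:,2],3))
E
python3 - <<'E'
from h import *
for y in(-.14,-.113,-.038,.002,.117):
    P=fr(RF,.039,y,.11);print(y,P,j6at(P,176.47-360))
P=fr(SF,.039,0,.11);print(P,j6at(P,-27.84-180))
plan(fr(RF,.0045,-.113,.20),-3.53,15)
E
```

```text
-0.14 [ 0.62560748 -0.10163535  0.11      ] (np.float64(-19.286343748608996), np.float64(164.243656251391))
-0.113 [ 0.62726963 -0.07468656  0.11      ] (np.float64(-16.88272155661998), np.float64(166.64727844338003))
-0.038 [6.31886710e-01 1.71192899e-04 1.10000000e-01] (np.float64(-10.074170551453419), np.float64(173.45582944854658))
0.002 [0.63434915 0.04009533 0.11      ] (np.float64(-6.413211797666472), np.float64(177.11678820233354))
0.117 [0.64142867 0.15487721 0.11      ] (np.float64(3.9168759927191954), np.float64(187.44687599271919))
[ 0.57978595 -0.29601317  0.11      ] (np.float64(-36.83765047683588), np.float64(171.00234952316413))
now [0.1641 0.6031 0.2226] yaw 74.8 j1 64.5 j6 -10.2 ->j6 [-17.7 -14.1] turn 78.3
[[-36.0, 39.4, 1.5], 0.091], [[-32.2, 42.5, 1.5], 0.091], [[-28.2, 45.3, 1.5], 0.091], [[-24.0, 47.6, 1.5], 0.091], [[-19.5, 49.6, 1.5], 0.091], 
[[-14.9, 51.2, 1.5], 0.091], [[-10.2, 52.4, 1.5], 0.091], [[-5.4, 53.1, 1.5], 0.091], [[-0.6, 53.3, 1.5], 0.091], [[4.3, 53.2, 1.5], 0.091], 
[[9.1, 52.6, 1.5], 0.091], [[13.8, 51.5, 1.5], 0.091], [[18.5, 50.0, 1.5], 0.091], [[23.0, 48.2, 1.5], 0.091], [[27.2, 45.9, 1.5], 0.091],
```

>>> {"api": "send_rows", "payload": {"motion": [[[-22,24,-2],0.06],[[-20,25,-2],0.06],[[-18,27,-2],0.06],[[-16,28,-2],0.06],[[-14,29,-2],0.06]]}}

```text
time_s: 1.87
position: [0.2529, 0.4701, 0.2318]
tcp_rot: [[0.538, 0.843, 0.0], [0.843, -0.538, 0.005], [0.005, -0.003, -1.0]]
force: [0.9, -0.5, 0.3]
opening: 0.998
```

Run:
```python
from h import *
stat();plan(fr(RF,.0045,-.113,.21),-3.53,20)
```

```text
t 1.87 p [0.2529 0.4701 0.2318] yaw 57.5 j6 -7.9 F [ 0.9 -0.5  0.3] op 0.998 zax [ 0.     0.005 -1.   ]
now [0.2529 0.4701 0.2318] yaw 57.5 j1 49.6 j6 -7.9 ->j6 [-17.7 -14.1] turn 61.0
[[-13.7, 28.9, 1.1], 0.053], [[-12.2, 29.6, 1.1], 0.053], [[-10.6, 30.2, 1.1], 0.053], [[-9.0, 30.7, 1.1], 0.053], [[-7.3, 31.2, 1.1], 0.053], 
[[-5.6, 31.5, 1.1], 0.053], [[-4.0, 31.8, 1.1], 0.053], [[-2.3, 31.9, 1.1], 0.053], [[-0.6, 32.0, 1.1], 0.053], [[1.1, 32.0, 1.1], 0.053], 
[[2.8, 31.9, 1.1], 0.053], [[4.5, 31.7, 1.1], 0.053], [[6.2, 31.4, 1.1], 0.053], [[7.9, 31.0, 1.1], 0.053], [[9.5, 30.6, 1.1], 0.053], 
[[11.1, 30.0, 1.1], 0.053], [[12.7, 29.4, 1.1], 0.053], [[14.3, 28.7, 1.1], 0.053], [[15.8, 27.9, 1.1], 0.053], [[17.2, 27.0, 1.1], 0.053],
```

>>> {"api": "send_rows", "payload": {"motion": [[[-14,29,0],0.054],[[-12,30,0],0.054],[[-11,30,0],0.054],[[-9,31,0],0.054],[[-7,31,0],0.054]]}}

```text
time_s: 2.28
position: [0.341, 0.3276, 0.2327]
tcp_rot: [[0.751, 0.66, 0.004], [0.66, -0.751, 0.008], [0.009, -0.003, -1.0]]
force: [1.3, 0.8, 0.3]
opening: 1.002
```

>>> {"api": "send_rows", "payload": {"motion": [[[-6,32,1],0.054],[[-4,32,1],0.054],[[-2,32,1],0.054],[[-1,32,1],0.054],[[1,32,1],0.054]]}}

```text
time_s: 2.7
position: [0.4268, 0.1821, 0.2286]
tcp_rot: [[0.906, 0.423, 0.009], [0.423, -0.906, 0.01], [0.013, -0.005, -1.0]]
force: [1.5, 1.0, 0.3]
opening: 1.004
```

>>> {"api": "send_rows", "payload": {"motion": [[[3,32,1],0.054],[[5,32,1],0.054],[[6,31,1],0.054],[[8,31,1],0.054],[[10,31,1],0.054]], "gripper": 0.5}}

```text
time_s: 3.12
position: [0.5109, 0.035, 0.2241]
tcp_rot: [[0.988, 0.151, 0.013], [0.151, -0.988, 0.011], [0.014, -0.009, -1.0]]
force: [0.1, 1.6, -0.0]
opening: 0.705
```

Run:
```python
from h import *
stat();plan(fr(RF,.0045,-.113,.18),-3.53,5)
```

```text
t 3.12 p [0.5109 0.035  0.2241] yaw 8.7 j6 -18.1 F [ 0.1  1.6 -0. ] op 0.705 zax [ 0.013  0.011 -1.   ]
now [0.5109 0.035  0.2241] yaw 8.7 j1 -9.0 j6 -18.1 ->j6 [-17.7 -14.1] turn 12.2
[[13.0, 23.7, 8.8], 0.043], [[14.0, 23.2, 8.8], 0.043], [[14.9, 22.6, 8.8], 0.043], [[15.9, 21.9, 8.8], 0.043], [[16.8, 21.2, 8.8], 0.043],
```

>>> {"api": "send_rows", "payload": {"motion": [[[13,24,9],0.043],[[14,23,9],0.043],[[15,23,9],0.043],[[16,22,9],0.043],[[17,21,9],0.043]]}}

```text
time_s: 3.53
position: [0.599, -0.0822, 0.1806]
tcp_rot: [[0.997, -0.079, 0.02], [-0.079, -0.997, 0.009], [0.019, -0.01, -1.0]]
force: [0.3, 0.4, 0.3]
opening: 0.502
```

Run:
```python
from h import *
stat();d=capture('scene');save('s1',d['image'],(180,100,430,330),3);w=capture('wrist');cv2.imwrite('pics/w1.png',w['image'])
plan(fr(RF,.0045,-.113,.105),-3.53,5)
```

```text
t 3.53 p [ 0.599  -0.0822  0.1806] yaw -4.5 j6 -14.8 F [0.3 0.4 0.3] op 0.502 zax [ 0.02   0.009 -1.   ]
now [ 0.6007 -0.0847  0.1795] yaw -4.6 j1 -19.0 j6 -14.8 ->j6 [-17.7 -14.1] turn -1.1
[[-1.8, -2.3, 14.9], -0.004], [[-1.8, -2.3, 14.9], -0.004], [[-1.7, -2.3, 14.9], -0.004], [[-1.7, -2.3, 14.9], -0.004], [[-1.7, -2.3, 14.9], -0.004],
```

View pics/s1.png

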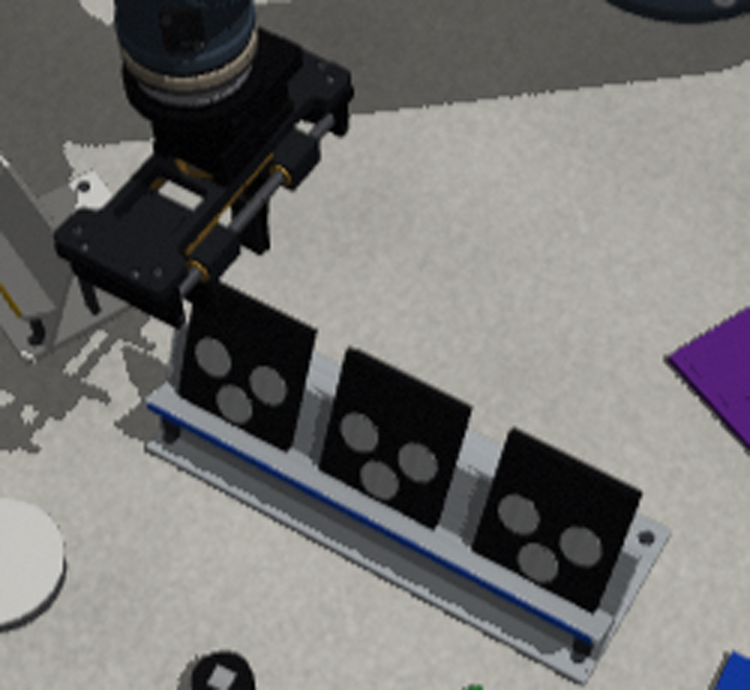

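View pics/w1.png

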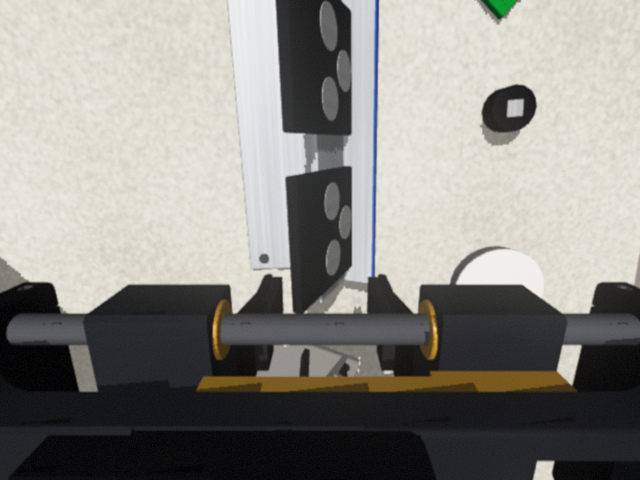

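>>> {"api": "send_rows", "payload": {"motion": [[[-1,-3,14],-0.004],[[-1,-3,15],-0.004],[[-1,-3,15],-0.004],[[-1,-2,15],-0.004],[[-1,-2,14],0]]}}

```text
time_s: 4.05
position: [0.6009, -0.0717, 0.1079]
tcp_rot: [[0.997, -0.065, 0.029], [-0.065, -0.998, 0.005], [0.029, -0.007, -1.0]]
force: [-1.3, -0.2, -0.4]
opening: 0.504
```

Run:
```python
from h import *
stat();d=capture('side');save('d2',d['image'],(230,130,480,340),3)
plan(fr(RF,.0045,-.113,.105),-3.53,5)
```

```text
t 4.05 p [ 0.6009 -0.0717  0.1079] yaw -3.7 j6 -14.7 F [-1.3 -0.2 -0.4] op 0.504 zax [ 0.029  0.005 -1.   ]
now [ 0.5986 -0.0706  0.1051] yaw -3.7 j1 -17.8 j6 -14.7 ->j6 [-17.7 -14.1] turn -0.2
[[-1.1, 0.5, 0.0], -0.001], [[-1.1, 0.5, 0.0], -0.001], [[-1.1, 0.5, 0.0], -0.001], [[-1.1, 0.5, 0.0], -0.001], [[-1.1, 0.5, 0.0], -0.001],
```

View pics/d2.png

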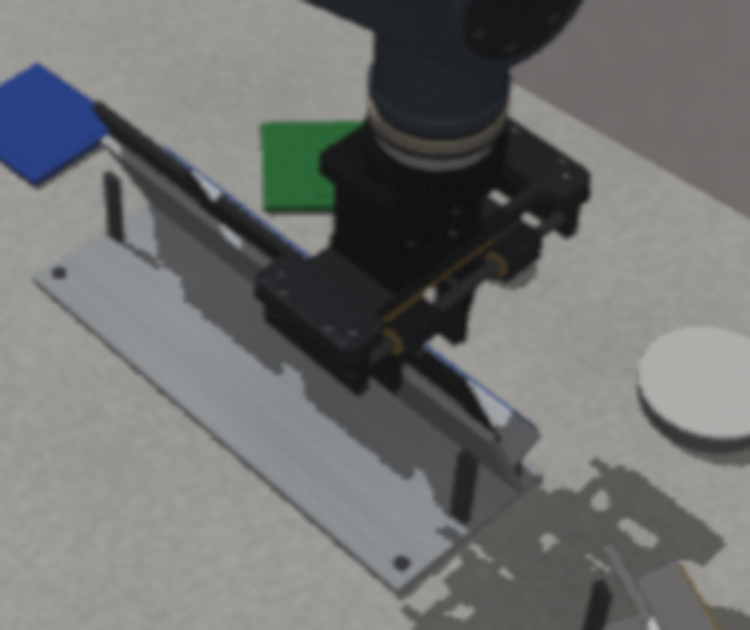

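>>> {"api": "send_rows", "payload": {"motion": [[[-1,0,0],0],[[-1,0,0],0],[[-1,0,0],0],[[-1,0,0],0],[[0,0,0],0]], "gripper": 0.72}}

```text
time_s: 4.52
position: [0.5939, -0.0688, 0.1071]
tcp_rot: [[0.998, -0.062, 0.024], [-0.062, -0.998, 0.008], [0.023, -0.009, -1.0]]
force: [0.7, -1.0, -0.1]
opening: 0.296
```

>>> {"api": "send_rows", "payload": {"motion": [[[3,0,0],0],[[5,0,0],0],[[6,0,-1],0],[[6,0,-1],0],[[6,0,-1],0]], "gripper": 0.8}}

```text
time_s: 4.93
position: [0.6219, -0.0709, 0.1134]
tcp_rot: [[0.998, -0.063, 0.026], [-0.063, -0.998, 0.007], [0.025, -0.009, -1.0]]
force: [-0.2, -0.2, -0.2]
opening: 0.204
```

Run:
```python
from h import *
stat();d=capture('scene');save('s3',d['image'],(180,100,430,330),3)
plan(fr(RF,.039,-.113,.108),-3.53,5)
```

```text
t 4.93 p [ 0.6219 -0.0709  0.1134] yaw -3.6 j6 -14.2 F [-0.2 -0.2 -0.2] op 0.204 zax [ 0.026  0.007 -1.   ]
now [ 0.624  -0.0714  0.1138] yaw -3.6 j1 -17.1 j6 -14.1 ->j6 [-16.9 -13.4] turn -0.1
[[0.7, 0.6, 1.2], -0.0], [[0.7, 0.6, 1.2], -0.0], [[0.7, 0.6, 1.2], -0.0], [[0.7, 0.6, 1.2], -0.0], [[0.7, 0.6, 1.2], -0.0],
```

View pics/s3.png

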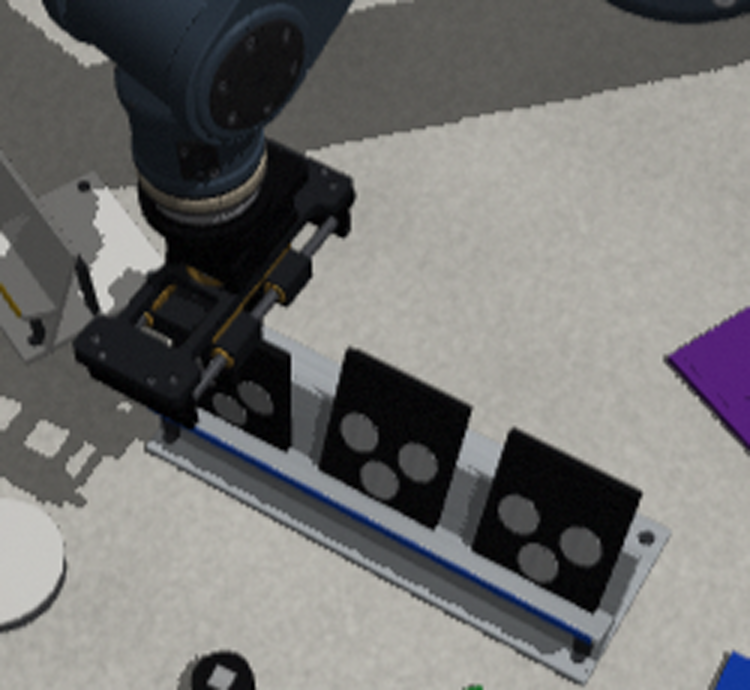

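>>> {"api": "send_rows", "payload": {"motion": [[[2,0,1],0],[[2,0,1],0],[[1,0,1],0],[[0,0,1],0],[[0,0,0],0]], "gripper": 1.0}}

```text
time_s: 5.4
position: [0.6259, -0.0716, 0.1118]
tcp_rot: [[0.998, -0.06, 0.018], [-0.06, -0.998, 0.006], [0.017, -0.008, -1.0]]
force: [0.1, 0.2, -1.6]
opening: 0.087
```

>>> {"api": "send_rows", "payload": {"motion": [[[0,0,-10],0],[[0,0,-20],0],[[0,0,-25],0],[[0,0,-25],0],[[0,0,-20],0]]}}

```text
time_s: 5.82
position: [0.6193, -0.0708, 0.2087]
tcp_rot: [[0.998, -0.061, 0.001], [-0.061, -0.998, 0.012], [0.0, -0.012, -1.0]]
force: [0.1, -0.5, -1.7]
opening: 0.091
```

Run:
```python
from h import *
stat();d=capture('side');save('d4',d['image'],(230,80,480,290),3);d=capture('scene');save('s4',d['image'],(180,100,430,330),3)
```

```text
t 5.82 p [ 0.6193 -0.0708  0.2087] yaw -3.5 j6 -13.9 F [ 0.1 -0.5 -1.7] op 0.091 zax [ 0.001  0.012 -1.   ]
```

View pics/d4.png

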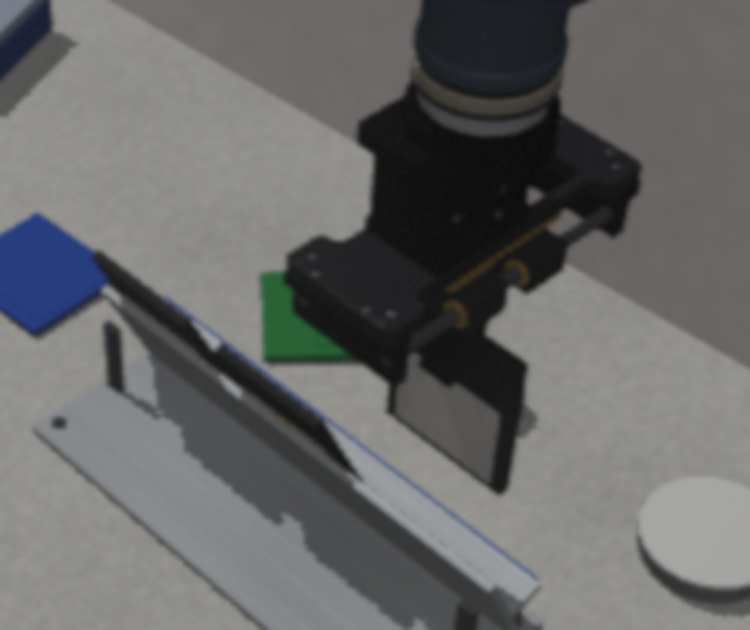

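View pics/s4.png

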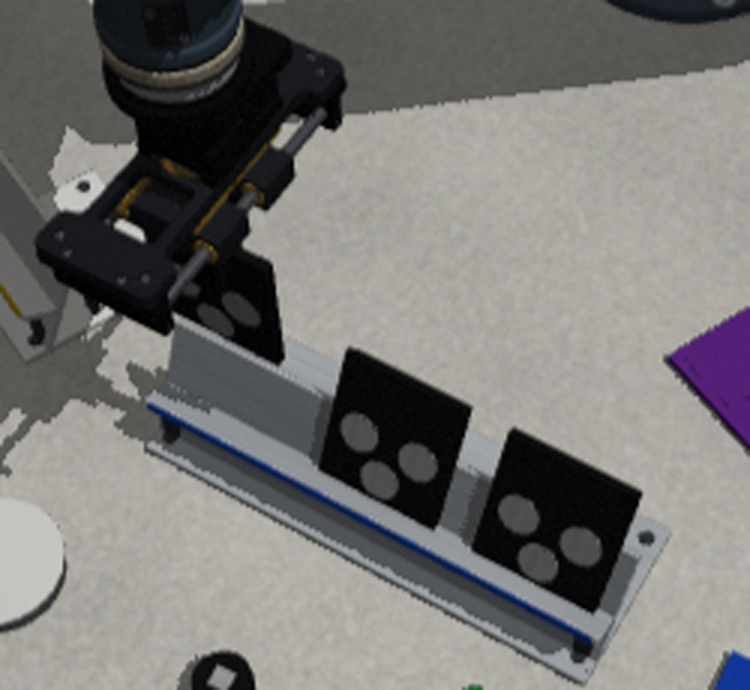

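>>> {"api": "send_rows", "payload": {"motion": [[[0,0,-8],0.08],[[0,0,-8],0.122],[[0,0,-4],0.124],[[0,0,0],0.124],[[0,0,0],0.124]]}}

```text
time_s: 6.33
position: [0.6187, -0.0706, 0.2271]
tcp_rot: [[0.799, -0.601, 0.002], [-0.601, -0.799, 0.012], [-0.006, -0.011, -1.0]]
force: [-0.5, 0.8, -1.6]
opening: 0.091
```

>>> {"api": "send_rows", "payload": {"motion": [[[0,0,0],0.124],[[0,0,0],0.124],[[0,0,0],0.124],[[0,0,0],0.124],[[0,0,0],0.124]]}}

```text
time_s: 6.75
position: [0.6145, -0.0692, 0.2188]
tcp_rot: [[0.296, -0.955, -0.011], [-0.955, -0.296, 0.016], [-0.019, 0.005, -1.0]]
force: [0.1, -0.3, -1.2]
opening: 0.091
```

>>> {"api": "send_rows", "payload": {"motion": [[[0,0,0],0.124],[[0,0,0],0.124],[[0,0,0],0.124],[[0,0,0],0.124],[[0,0,0],0.124]]}}

```text
time_s: 7.17
position: [0.6098, -0.0677, 0.2097]
tcp_rot: [[-0.319, -0.948, -0.024], [-0.948, 0.318, 0.021], [-0.012, 0.029, -0.999]]
force: [0.3, -0.8, -2.1]
opening: 0.086
```

>>> {"api": "send_rows", "payload": {"motion": [[[0,0,0],0.124],[[0,0,0],0.124],[[0,0,0],0.124],[[0,0,0],0.124],[[0,0,0],0.124]]}}

```text
time_s: 7.58
position: [0.6051, -0.0662, 0.2007]
tcp_rot: [[-0.812, -0.582, -0.037], [-0.583, 0.812, 0.025], [0.016, 0.042, -0.999]]
force: [0.6, -0.2, -1.3]
opening: 0.088
```

Run:
```python
from h import *
stat();P=fr(RF,.042,-.135,.225);plan(P,176.47,5)
```

```text
t 7.58 p [ 0.6051 -0.0662  0.2007] yaw -144.3 j6 126.9 F [ 0.6 -0.2 -1.3] op 0.088 zax [-0.037  0.025 -0.999]
now [ 0.6051 -0.0662  0.2007] yaw -144.3 j1 -17.1 j6 126.9 ->j6 [-18.8 164.8] turn 39.2
[[-0.3, -7.8, -4.9], 0.137], [[-1.3, -7.6, -4.9], 0.137], [[-2.4, -7.4, -4.9], 0.137], [[-3.4, -7.0, -4.9], 0.137], [[-4.3, -6.5, -4.9], 0.137],
```

>>> {"api": "send_rows", "payload": {"motion": [[[-1,-7,-5],0.123],[[-2,-7,-5],0.123],[[-3,-7,-5],0.123],[[-4,-7,-4],0.123],[[-5,-7,-3],0.12]]}}

```text
time_s: 8.0
position: [0.6267, -0.0919, 0.2112]
tcp_rot: [[-0.998, 0.003, -0.056], [0.001, 0.999, 0.032], [0.056, 0.031, -0.998]]
force: [0.6, -0.2, -1.9]
opening: 0.092
```

Run:
```python
from h import *
stat();P=fr(RF,.042,-.135,.125);plan(P,176.47,5)
```

```text
t 8.0 p [ 0.6267 -0.0919  0.2112] yaw 179.9 j6 161.1 F [ 0.6 -0.2 -1.9] op 0.092 zax [-0.056  0.032 -0.998]
now [ 0.6267 -0.0919  0.2112] yaw 179.9 j1 -18.8 j6 161.1 ->j6 [ -18.8 -195.2] turn 3.4
[[-0.4, -1.0, 17.2], 0.012], [[-0.4, -1.0, 17.2], 0.012], [[-0.5, -1.0, 17.2], 0.012], [[-0.5, -1.0, 17.2], 0.012], [[-0.5, -1.0, 17.2], 0.012],
```

>>> {"api": "send_rows", "payload": {"motion": [[[-1,-1,18],0.01],[[-1,-1,18],0.01],[[-1,-1,18],0.005],[[-1,-1,16],0],[[-1,-1,12],0]]}}

```text
time_s: 8.42
position: [0.6287, -0.0964, 0.1229]
tcp_rot: [[-0.998, 0.036, -0.053], [0.035, 0.999, 0.031], [0.054, 0.029, -0.998]]
force: [0.2, -0.0, -1.5]
opening: 0.085
```

Run:
```python
from h import *
stat();P=fr(RF,.045,-.135,.112);plan(P,176.47,5)
d=capture('scene');save('s5',d['image'],(180,100,430,330),3)
```

```text
t 8.42 p [ 0.6287 -0.0964  0.1229] yaw 178.0 j6 162.6 F [ 0.2 -0.  -1.5] op 0.085 zax [-0.053  0.031 -0.998]
now [ 0.6287 -0.0964  0.1229] yaw 178.0 j1 -19.1 j6 162.6 ->j6 [ -18.7 -195.2] turn 1.5
[[-0.6, -0.1, 2.2], 0.005], [[-0.6, -0.1, 2.2], 0.005], [[-0.6, -0.1, 2.2], 0.005], [[-0.6, -0.1, 2.2], 0.005], [[-0.6, -0.1, 2.2], 0.005],
```

View pics/s5.png

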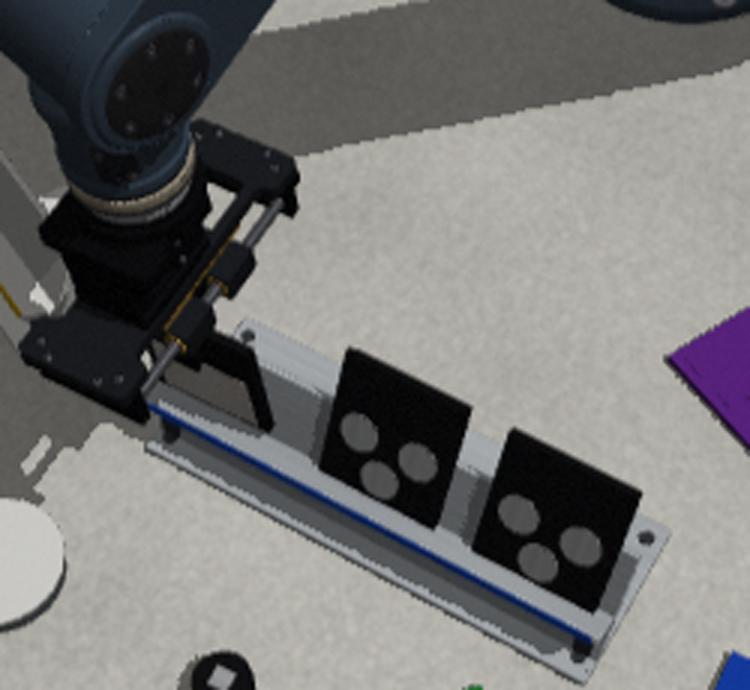

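>>> {"api": "send_rows", "payload": {"motion": [[[-0.5,0,2],0.005],[[-0.5,0,2],0.005],[[-0.5,0,2],0],[[-0.5,0,1.5],0],[[-0.5,0,1],0]]}}

```text
time_s: 8.88
position: [0.6288, -0.0956, 0.1124]
tcp_rot: [[-0.997, 0.048, -0.06], [0.046, 0.998, 0.033], [0.062, 0.03, -0.998]]
force: [-1.8, -0.1, 1.0]
opening: 0.085
```

Run:
```python
from h import *
stat()
```

```text
t 8.88 p [ 0.6288 -0.0956  0.1124] yaw 177.4 j6 163.3 F [-1.8 -0.1  1. ] op 0.085 zax [-0.06   0.033 -0.998]
```

>>> {"api": "send_rows", "payload": {"motion": [[[0,0,-1],0],[[0,0,-1],0],[[3,0,-1],0],[[4,0,-1],0],[[4,0,-1],0]], "gripper": 0.78}}

```text
time_s: 9.3
position: [0.6193, -0.0954, 0.1206]
tcp_rot: [[-0.997, 0.047, -0.056], [0.046, 0.998, 0.031], [0.057, 0.029, -0.998]]
force: [0.4, 0.3, 0.2]
opening: 0.219
```

Run:
```python
from h import *
stat()
d=capture('scene');save('s6',d['image'],(180,100,430,330),3)
```

```text
t 9.3 p [ 0.6193 -0.0954  0.1206] yaw 177.4 j6 163.0 F [0.4 0.3 0.2] op 0.219 zax [-0.056  0.031 -0.998]
```

View pics/s6.png

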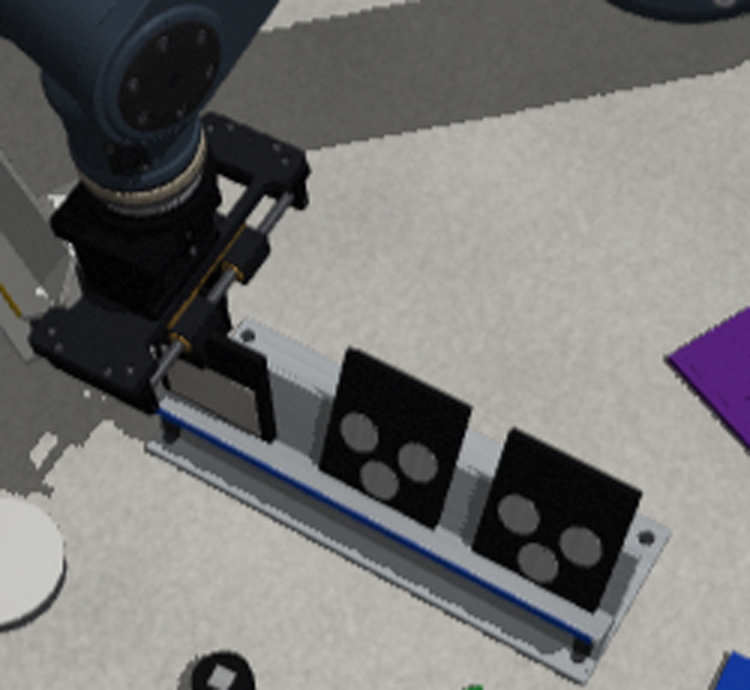

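>>> {"api": "send_rows", "payload": {"motion": [[[4,0,1],0],[[4,0,1],0],[[5,0,1],0],[[5,0,1],0],[[5,0,1],0]], "gripper": 0.72}}

```text
time_s: 9.77
position: [0.5927, -0.0939, 0.1169]
tcp_rot: [[-0.997, 0.047, -0.057], [0.046, 0.998, 0.032], [0.058, 0.029, -0.998]]
force: [-0.4, -0.2, 0.2]
opening: 0.278
```

Run:
```python
from h import *
stat();plan(fr(RF,.0065,-.135,.106),176.47,5)
d=capture('scene');save('s7',d['image'],(180,100,430,330),3)
```

```text
t 9.77 p [ 0.5927 -0.0939  0.1169] yaw 177.4 j6 162.3 F [-0.4 -0.2  0.2] op 0.278 zax [-0.057  0.032 -0.998]
now [ 0.5927 -0.0939  0.1169] yaw 177.4 j1 -20.0 j6 162.3 ->j6 [ -19.7 -196.1] turn 0.9
[[-0.2, -0.1, 2.2], 0.003], [[-0.2, -0.1, 2.2], 0.003], [[-0.2, -0.1, 2.2], 0.003], [[-0.2, -0.1, 2.2], 0.003], [[-0.2, -0.1, 2.2], 0.003],
```

View pics/s7.png

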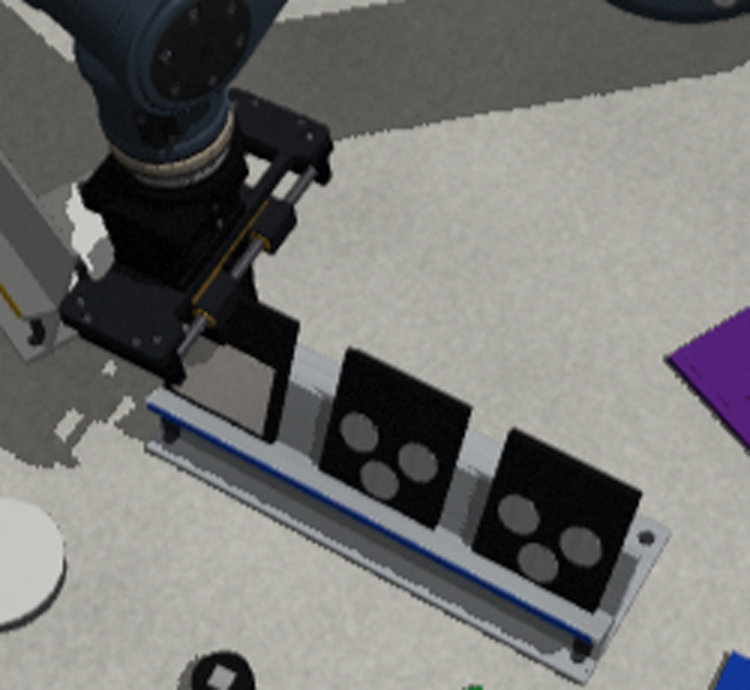

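>>> {"api": "send_rows", "payload": {"motion": [[[0,0,1],0],[[0,0,1],0],[[1,0,1],0],[[2,0,1],0],[[2,0,1],0]], "gripper": 0.5}}

```text
time_s: 10.23
position: [0.5861, -0.0934, 0.1116]
tcp_rot: [[-0.997, 0.048, -0.058], [0.046, 0.998, 0.032], [0.059, 0.029, -0.998]]
force: [-0.1, -0.6, -0.6]
opening: 0.483
```

Run:
```python
from h import *
stat();plan(fr(RF,.0065,-.135,.106),176.47,5)
d=capture('scene');save('s8',d['image'],(180,100,430,330),3)
d=capture('side');save('d8',d['image'],(230,120,480,330),3)
```

```text
t 10.23 p [ 0.5861 -0.0934  0.1116] yaw 177.4 j6 162.2 F [-0.1 -0.6 -0.6] op 0.483 zax [-0.058  0.032 -0.998]
now [ 0.5861 -0.0934  0.1116] yaw 177.4 j1 -20.1 j6 162.2 ->j6 [ -19.7 -196.1] turn 0.9
[[-1.5, -0.2, 1.1], 0.003], [[-1.5, -0.2, 1.1], 0.003], [[-1.5, -0.2, 1.1], 0.003], [[-1.5, -0.2, 1.1], 0.003], [[-1.5, -0.2, 1.1], 0.003],
```

View pics/s8.png

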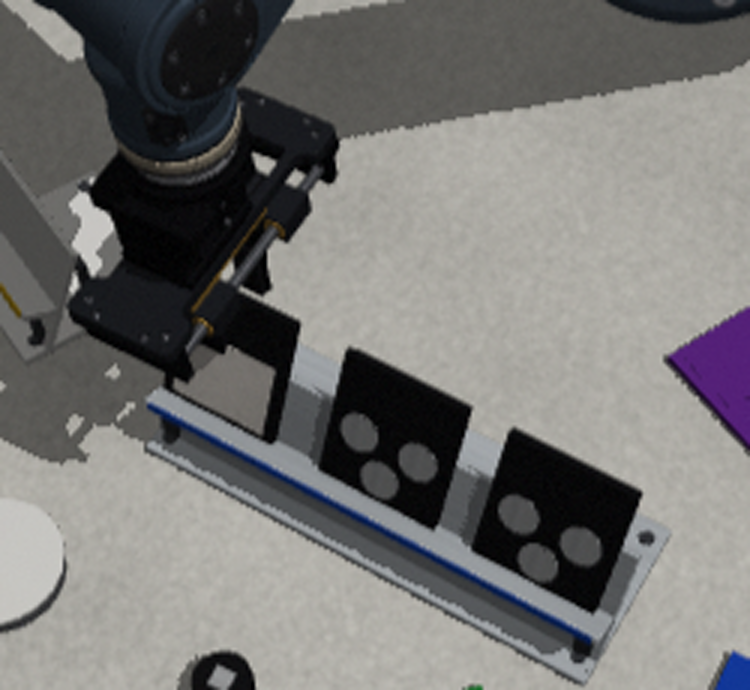

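View pics/d8.png

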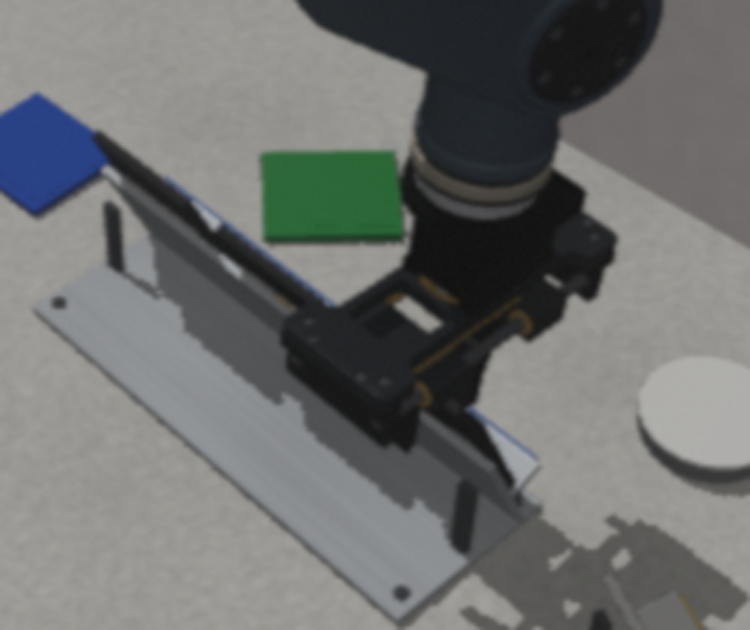

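>>> {"api": "send_rows", "payload": {"motion": [[[-3,0,4],0],[[-3,0,5],0],[[-3,0,5],0],[[-2,0,5],0],[[-1,0,3],0]]}}

```text
time_s: 10.75
position: [0.5983, -0.0933, 0.0873]
tcp_rot: [[-0.997, 0.048, -0.056], [0.046, 0.998, 0.031], [0.058, 0.029, -0.998]]
force: [0.7, -0.0, -0.2]
opening: 0.496
```

>>> {"api": "send_rows", "payload": {"motion": [[[1,0,0],0],[[1.5,0,0],0],[[1.5,0,0],0],[[1.5,0,0],0],[[1.5,0,0],0]]}}

```text
time_s: 11.17
position: [0.5913, -0.0928, 0.0859]
tcp_rot: [[-0.997, 0.048, -0.057], [0.046, 0.998, 0.032], [0.058, 0.029, -0.998]]
force: [2.9, 0.2, -0.8]
opening: 0.5
```

Run:
```python
from h import *
stat()
```

```text
t 11.17 p [ 0.5913 -0.0928  0.0859] yaw 177.4 j6 162.3 F [ 2.9  0.2 -0.8] op 0.5 zax [-0.057  0.032 -0.998]
```

>>> {"api": "send_rows", "payload": {"motion": [[[-4,0,-5],0],[[-4,0,-20],0],[[-2,0,-30],0],[[0,0,-35],0],[[0,0,-30],-0.06]]}}

```text
time_s: 11.58
position: [0.6031, -0.0955, 0.2034]
tcp_rot: [[-0.997, -0.012, -0.076], [-0.015, 0.999, 0.038], [0.075, 0.039, -0.996]]
force: [0.9, -0.6, -0.7]
opening: 0.503
```

>>> {"api": "send_rows", "payload": {"motion": [[[0,0,0],-0.124],[[0,0,0],-0.124],[[0,0,0],-0.124],[[0,0,0],-0.124],[[0,0,0],-0.124]]}}

```text
time_s: 12.0
position: [0.6097, -0.0979, 0.2182]
tcp_rot: [[-0.8, -0.598, -0.054], [-0.6, 0.8, 0.03], [0.025, 0.057, -0.998]]
force: [0.2, -0.8, -0.2]
opening: 0.497
```

Run:
```python
from h import *
stat();plan(fr(RF,.0045,.002,.19),-3.53,20)
d=capture('scene');save('s9',d['image'],(180,100,430,330),3)
```

```text
t 12.0 p [ 0.6097 -0.0979  0.2182] yaw -143.1 j6 123.2 F [ 0.2 -0.8 -0.2] op 0.497 zax [-0.054  0.03  -0.998]
now [ 0.6097 -0.0979  0.2182] yaw -143.1 j1 -19.8 j6 123.2 ->j6 [-6.6 -3.1] turn -139.6
[[-3.8, 5.9, 1.4], -0.122], [[-4.5, 5.4, 1.4], -0.122], [[-5.1, 4.8, 1.4], -0.122], [[-5.7, 4.1, 1.4], -0.122], [[-6.1, 3.4, 1.4], -0.122], 
[[-6.5, 2.7, 1.4], -0.122], [[-6.8, 1.8, 1.4], -0.122], [[-7.0, 1.0, 1.4], -0.122], [[-7.0, 0.2, 1.4], -0.122], [[-7.0, -0.7, 1.4], -0.122], 
[[-6.9, -1.5, 1.4], -0.122], [[-6.6, -2.4, 1.4], -0.122], [[-6.3, -3.1, 1.4], -0.122], [[-5.8, -3.9, 1.4], -0.122], [[-5.3, -4.6, 1.4], -0.122], 
[[-4.7, -5.2, 1.4], -0.122], [[-4.1, -5.7, 1.4], -0.122], [[-3.3, -6.2, 1.4], -0.122], [[-2.6, -6.5, 1.4], -0.122], [[-1.8, -6.8, 1.4], -0.122],
```

View pics/s9.png

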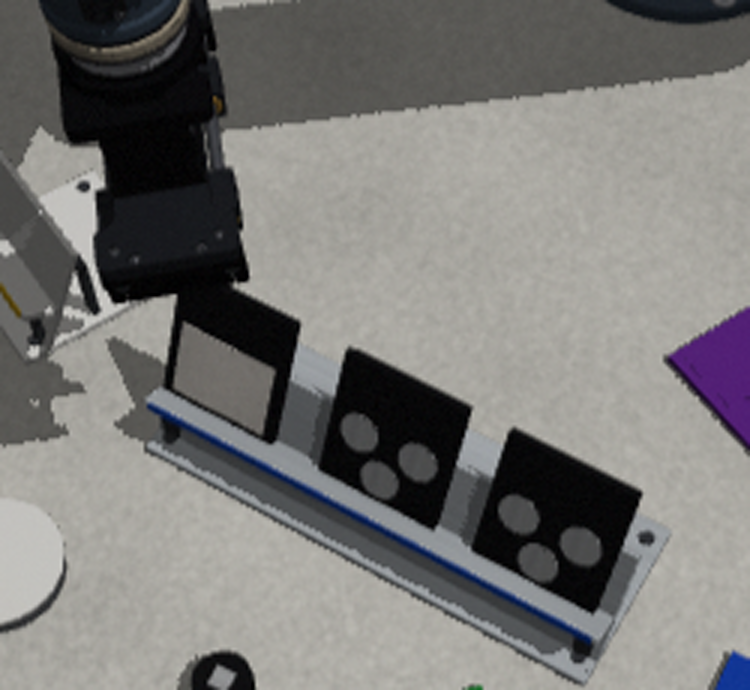

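>>> {"api": "send_rows", "payload": {"motion": [[[-4,6,3],-0.122],[[-4,5,3],-0.122],[[-5,5,3],-0.122],[[-6,4,3],-0.122],[[-6,3,3],-0.122]]}}

```text
time_s: 12.47
position: [0.6076, -0.0639, 0.2076]
tcp_rot: [[-0.306, -0.951, -0.051], [-0.952, 0.305, 0.028], [-0.011, 0.057, -0.998]]
force: [-0.3, -0.6, 0.4]
opening: 0.501
```

>>> {"api": "send_rows", "payload": {"motion": [[[-6,3,3],-0.122],[[-7,2,3],-0.122],[[-7,1,3],-0.122],[[-7,0,3],-0.122],[[-7,-1,3],-0.122]]}}

```text
time_s: 12.88
position: [0.6033, -0.027, 0.1953]
tcp_rot: [[0.308, -0.95, -0.051], [-0.95, -0.31, 0.027], [-0.042, 0.04, -0.998]]
force: [0.6, 0.5, -0.2]
opening: 0.504
```

>>> {"api": "send_rows", "payload": {"motion": [[[-7,-2,3],-0.122],[[-7,-2,3],-0.122],[[-6,-3,3],-0.122],[[-6,-4,3],-0.122],[[-5,-5,3],-0.122]]}}

```text
time_s: 13.3
position: [0.5992, 0.0106, 0.1829]
tcp_rot: [[0.806, -0.59, -0.051], [-0.589, -0.807, 0.027], [-0.057, 0.008, -0.998]]
force: [-0.1, 0.9, 1.0]
opening: 0.499
```

Run:
```python
from h import *
stat();plan(fr(RF,.0045,.002,.18),-3.53,5)
```

```text
t 13.3 p [0.5992 0.0106 0.1829] yaw -36.2 j6 25.5 F [-0.1  0.9  1. ] op 0.499 zax [-0.051  0.027 -0.998]
now [0.5992 0.0106 0.1829] yaw -36.2 j1 -10.2 j6 25.5 ->j6 [-6.6 -3.1] turn -32.7
[[-3.6, -5.2, 0.6], -0.114], [[-3.0, -5.6, 0.6], -0.114], [[-2.4, -5.9, 0.6], -0.114], [[-1.7, -6.1, 0.6], -0.114], [[-1.0, -6.3, 0.6], -0.114],
```

Run:
```python
from h import *
plan([.44,-.1,.12],-3.53,5);plan([.44,-.1,.02],-3.53,10)
```

```text
now [0.5992 0.0106 0.1829] yaw -36.2 j1 -10.2 j6 25.5 ->j6 [-27.  -23.5] turn -32.7
[[-12.6, 36.6, 12.6], -0.114], [[-16.7, 35.0, 12.6], -0.114], [[-20.6, 32.8, 12.6], -0.114], [[-24.2, 30.3, 12.6], -0.114], [[-27.5, 27.3, 12.6], -0.114], 

now [0.5992 0.0106 0.1829] yaw -36.2 j1 -10.2 j6 25.5 ->j6 [-27.  -23.5] turn -32.7
[[-6.3, 18.3, 16.3], -0.057], [[-7.4, 17.9, 16.3], -0.057], [[-8.4, 17.5, 16.3], -0.057], [[-9.3, 17.0, 16.3], -0.057], [[-10.3, 16.4, 16.3], -0.057], 
[[-11.2, 15.8, 16.3], -0.057], [[-12.1, 15.1, 16.3], -0.057], [[-12.9, 14.4, 16.3], -0.057], [[-13.7, 13.7, 16.3], -0.057], [[-14.5, 12.9, 16.3], -0.057],
```

>>> {"api": "send_rows", "payload": {"motion": [[[-16,18,0],-0.057],[[-18,18,2],-0.057],[[-20,18,8],-0.057],[[-20,17,14],-0.057],[[-20,16,18],-0.057]]}}

```text
time_s: 13.72
position: [0.4777, -0.0173, 0.1493]
tcp_rot: [[0.943, -0.331, -0.034], [-0.33, -0.944, 0.023], [-0.039, -0.011, -0.999]]
force: [0.4, -1.0, -0.5]
opening: 0.5
```

Run:
```python
from h import *
stat();plan([.44,-.1,.01],-3.53,5)
```

```text
t 13.72 p [ 0.4777 -0.0173  0.1493] yaw -19.3 j6 2.7 F [ 0.4 -1.  -0.5] op 0.5 zax [-0.034  0.023 -0.999]
now [ 0.4777 -0.0173  0.1493] yaw -19.3 j1 -16.0 j6 2.7 ->j6 [-27.  -23.5] turn -15.8
[[-1.7, 18.1, 27.9], -0.055], [[-2.7, 18.0, 27.9], -0.055], [[-3.6, 17.8, 27.9], -0.055], [[-4.6, 17.6, 27.9], -0.055], [[-5.6, 17.3, 27.9], -0.055],
```

>>> {"api": "send_rows", "payload": {"motion": [[[-2,10,26],-0.05],[[-3,10,26],-0.05],[[-4,10,26],-0.05],[[-4,10,24],-0.05],[[-4,8,16],-0.05]]}}

```text
time_s: 14.13
position: [0.4414, -0.0583, 0.0317]
tcp_rot: [[0.996, -0.086, -0.029], [-0.086, -0.996, 0.021], [-0.031, -0.019, -0.999]]
force: [-0.9, -0.4, 0.5]
opening: 0.496
```

Run:
```python
from h import *
stat()
```

```text
t 14.13 p [ 0.4414 -0.0583  0.0317] yaw -4.9 j6 -18.2 F [-0.9 -0.4  0.5] op 0.496 zax [-0.029  0.021 -0.999]
```

Now touch the table and press lightly to take the tilt out.

>>> {"api": "send_rows", "payload": {"motion": [[[0,0,8],0],[[0,0,7],0],[[0,0,6],0],[[0,0,6],0],[[0,0,6],0]]}}

```text
time_s: 14.55
position: [0.441, -0.0586, 0.0002]
tcp_rot: [[0.995, -0.097, -0.028], [-0.097, -0.995, 0.02], [-0.03, -0.017, -0.999]]
force: [-17.3, -2.9, 126.7]
opening: 0.497
```

>>> {"api": "send_rows", "payload": {"motion": [[[0,0,6],0],[[0,0,6],0],[[0,0,6],0],[[0,0,6],0],[[0,0,6],0]]}}

```text
time_s: 14.97
position: [0.441, -0.0586, 0.0001]
tcp_rot: [[0.995, -0.095, -0.004], [-0.095, -0.995, 0.007], [-0.004, -0.007, -1.0]]
force: [-10.3, -2.5, 64.4]
opening: 0.5
```

The press went to 127 N at impact, above the stated 120 N wrist limit. I underestimated the arm's stiffness and won't press like that again. I'm backing off and carrying on with the job.

>>> {"api": "send_rows", "payload": {"motion": [[[0,0,-6],0],[[0,0,-15],0],[[0,0,-25],0],[[0,0,-30],0],[[0,0,-30],0]]}}

```text
time_s: 15.38
position: [0.4418, -0.0574, 0.1129]
tcp_rot: [[0.995, -0.098, 0.001], [-0.098, -0.995, 0.005], [0.0, -0.005, -1.0]]
force: [0.5, 0.2, 0.3]
opening: 0.504
```

Run:
```python
from h import *
stat();plan(fr(RF,.0045,.002,.20),-3.53,8)
```

```text
t 15.38 p [ 0.4418 -0.0574  0.1129] yaw -5.6 j6 -16.8 F [0.5 0.2 0.3] op 0.504 zax [ 0.001  0.005 -1.   ]
now [ 0.4418 -0.0574  0.1129] yaw -5.6 j1 -22.0 j6 -16.8 ->j6 [-6.6 -3.1] turn -2.1
[[18.5, -14.3, -10.9], -0.005], [[18.5, -14.2, -10.9], -0.005], [[18.6, -14.2, -10.9], -0.005], [[18.6, -14.1, -10.9], -0.005], [[18.7, -14.0, -10.9], -0.005], 
[[18.8, -13.9, -10.9], -0.005], [[18.8, -13.8, -10.9], -0.005], [[18.9, -13.7, -10.9], -0.005],
```

>>> {"api": "send_rows", "payload": {"motion": [[[8,-14,-20],-0.005],[[14,-15,-18],-0.005],[[18,-15,-14],-0.005],[[20,-15,-10],-0.005],[[22,-14,-5],-0.005]]}}

```text
time_s: 15.8
position: [0.5321, 0.0111, 0.1937]
tcp_rot: [[0.997, -0.078, 0.014], [-0.078, -0.997, 0.001], [0.014, -0.002, -1.0]]
force: [0.7, -0.2, 0.6]
opening: 0.499
```

>>> {"api": "send_rows", "payload": {"motion": [[[20,-12,0],0],[[20,-10,0],0],[[16,-8,0],0],[[10,-5,0],0],[[4,-3,2],0]]}}

```text
time_s: 16.22
position: [0.6156, 0.0518, 0.2011]
tcp_rot: [[0.997, -0.075, 0.034], [-0.075, -0.997, 0.0], [0.034, -0.003, -0.999]]
force: [0.5, -0.2, -0.2]
opening: 0.498
```

Run:
```python
from h import *
stat();plan(fr(RF,.0045,.002,.106),-3.53,5)
```

```text
t 16.22 p [0.6156 0.0518 0.2011] yaw -4.3 j6 -1.5 F [ 0.5 -0.2 -0.2] op 0.498 zax [ 0.034  0.    -0.999]
now [0.6156 0.0518 0.2011] yaw -4.3 j1 -5.6 j6 -1.5 ->j6 [-6.6 -3.1] turn -0.8
[[-3.0, 2.1, 19.0], -0.003], [[-3.0, 2.1, 19.0], -0.003], [[-3.0, 2.1, 19.0], -0.003], [[-3.0, 2.1, 19.0], -0.003], [[-3.0, 2.1, 19.0], -0.003],
```

>>> {"api": "send_rows", "payload": {"motion": [[[-6,4,10],-0.003],[[-6,4,16],-0.003],[[-2,2,22],-0.003],[[-1,0,24],0],[[0,0,18],0]]}}

```text
time_s: 16.63
position: [0.608, 0.0462, 0.1142]
tcp_rot: [[0.997, -0.063, 0.051], [-0.063, -0.998, -0.001], [0.051, -0.002, -0.999]]
force: [-0.8, 0.1, -0.8]
opening: 0.501
```

Run:
```python
from h import *
stat();plan(fr(RF,.0045,.002,.106),-3.53,5)
```

```text
t 16.63 p [0.608  0.0462 0.1142] yaw -3.6 j6 -2.9 F [-0.8  0.1 -0.8] op 0.501 zax [ 0.051 -0.001 -0.999]
now [0.608  0.0462 0.1142] yaw -3.6 j1 -6.3 j6 -2.9 ->j6 [-6.6 -3.1] turn -0.1
[[-1.6, 0.9, 1.6], -0.0], [[-1.6, 0.9, 1.6], -0.0], [[-1.6, 0.9, 1.6], -0.0], [[-1.6, 0.9, 1.6], -0.0], [[-1.6, 0.9, 1.6], -0.0],
```

>>> {"api": "send_rows", "payload": {"motion": [[[-1.5,1,1],0],[[-1.5,1,1],0],[[-1.5,1,1],0],[[-1,1,1],0],[[0,0,0],0]], "gripper": 0.72}}

```text
time_s: 17.05
position: [0.5984, 0.0433, 0.1084]
tcp_rot: [[0.997, -0.063, 0.044], [-0.063, -0.998, -0.0], [0.044, -0.002, -0.999]]
force: [0.4, 0.9, -0.4]
opening: 0.29
```

Run:
```python
from h import *
stat();plan(fr(RF,.0045,.002,.106),-3.53,5)
```

```text
t 17.05 p [0.5984 0.0433 0.1084] yaw -3.6 j6 -3.3 F [ 0.4  0.9 -0.4] op 0.29 zax [ 0.044 -0.    -0.999]
now [0.5984 0.0433 0.1084] yaw -3.6 j1 -6.7 j6 -3.3 ->j6 [-6.6 -3.1] turn -0.1
[[0.3, 0.2, 0.5], -0.0], [[0.3, 0.2, 0.5], -0.0], [[0.3, 0.2, 0.5], -0.0], [[0.3, 0.2, 0.5], -0.0], [[0.3, 0.2, 0.5], -0.0],
```

>>> {"api": "send_rows", "payload": {"motion": [[[3,0,0],0],[[5,0,0],0],[[6,0,0],0],[[6,0,-1],0],[[6,0,-1],0]], "gripper": 0.8}}

```text
time_s: 17.47
position: [0.6272, 0.0415, 0.1153]
tcp_rot: [[0.997, -0.064, 0.049], [-0.064, -0.998, -0.001], [0.049, -0.002, -0.999]]
force: [-0.0, -0.2, 0.8]
opening: 0.199
```

>>> {"api": "send_rows", "payload": {"motion": [[[2,0,1],0],[[2,0,1],0],[[1,0,0],0],[[0,0,0],0],[[0,0,0],0]], "gripper": 1.0}}

```text
time_s: 17.88
position: [0.6316, 0.0411, 0.1141]
tcp_rot: [[0.997, -0.063, 0.042], [-0.063, -0.998, -0.001], [0.042, -0.002, -0.999]]
force: [-0.1, -0.3, -0.0]
opening: 0.088
```

Run:
```python
from h import *
stat()
```

```text
t 17.88 p [0.6316 0.0411 0.1141] yaw -3.6 j6 -3.0 F [-0.1 -0.3 -0. ] op 0.088 zax [ 0.042 -0.001 -0.999]
```

>>> {"api": "send_rows", "payload": {"motion": [[[0,0,-10],0],[[0,0,-20],0],[[0,0,-28],0],[[0,0,-30],0],[[0,0,-28],0]]}}

```text
time_s: 18.3
position: [0.6219, 0.0417, 0.2256]
tcp_rot: [[0.998, -0.064, 0.024], [-0.064, -0.998, 0.002], [0.023, -0.003, -1.0]]
force: [0.2, 0.5, -0.5]
opening: 0.087
```

Run:
```python
from h import *
stat();d=capture('side');save('d10',d['image'],(230,60,480,270),3)
```

```text
t 18.3 p [0.6219 0.0417 0.2256] yaw -3.7 j6 -3.0 F [ 0.2  0.5 -0.5] op 0.087 zax [ 0.024  0.002 -1.   ]
```

View pics/d10.png

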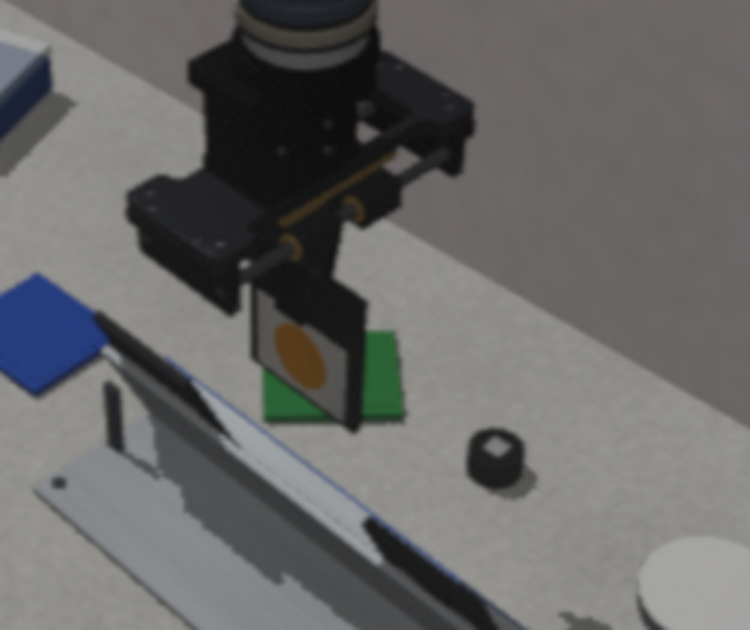

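Run:
```python
from h import *
P=fr(SF,.044,-.008,.23);print(P,j6at(P,-199.5));plan(P,0,30,turn=195.)
```

```text
[ 0.58047119 -0.30542223  0.23      ] (np.float64(-37.46803033715988), np.float64(162.0319696628401))
now [0.6255 0.0414 0.2323] yaw -3.6 j1 -6.5 j6 -3.0 ->j6 [-37.5 161.2] turn 195.0
[[-0.8, 11.6, 0.1], 0.113], [[0.6, 11.6, 0.1], 0.113], [[1.9, 11.5, 0.1], 0.113], [[3.2, 11.2, 0.1], 0.113], [[4.4, 10.8, 0.1], 0.113], 
[[5.6, 10.2, 0.1], 0.113], [[6.7, 9.5, 0.1], 0.113], [[7.8, 8.7, 0.1], 0.113], [[8.7, 7.8, 0.1], 0.113], [[9.5, 6.7, 0.1], 0.113], 
[[10.2, 5.6, 0.1], 0.113], [[10.8, 4.4, 0.1], 0.113], [[11.2, 3.2, 0.1], 0.113], [[11.5, 1.9, 0.1], 0.113], [[11.6, 0.6, 0.1], 0.113], 
[[11.6, -0.8, 0.1], 0.113], [[11.5, -2.1, 0.1], 0.113], [[11.2, -3.4, 0.1], 0.113], [[10.7, -4.6, 0.1], 0.113], [[10.1, -5.8, 0.1], 0.113], 
[[9.4, -6.9, 0.1], 0.113], [[8.6, -7.9, 0.1], 0.113], [[7.6, -8.8, 0.1], 0.113], [[6.6, -9.6, 0.1], 0.113], [[5.4, -10.3, 0.1], 0.113], 
[[4.2, -10.9, 0.1], 0.113], [[3.0, -11.3, 0.1], 0.113], [[1.7, -11.5, 0.1], 0.113], [[0.4, -11.7, 0.1], 0.113], [[-1.0, -11.6, 0.1], 0.113],
```

>>> {"api": "send_rows", "payload": {"motion": [[[-1,11,-1],0.08],[[0,12,-1],0.113],[[2,12,-2],0.115],[[3,11,-2],0.115],[[4,11,-2],0.115]]}}

```text
time_s: 18.77
position: [0.6207, -0.0154, 0.247]
tcp_rot: [[0.813, -0.58, 0.05], [-0.581, -0.814, 0.0], [0.041, -0.029, -0.999]]
force: [-0.2, 0.5, -1.2]
opening: 0.09
```

>>> {"api": "send_rows", "payload": {"motion": [[[6,10,-2],0.115],[[7,10,-2],0.115],[[8,9,-2],0.115],[[9,8,-2],0.115],[[10,7,-2],0.115]]}}

```text
time_s: 19.18
position: [0.6125, -0.0776, 0.258]
tcp_rot: [[0.339, -0.939, 0.054], [-0.941, -0.339, -0.0], [0.018, -0.051, -0.999]]
force: [-0.3, -1.0, -1.2]
opening: 0.086
```

>>> {"api": "send_rows", "payload": {"motion": [[[10,6,-2],0.115],[[11,4,-2],0.115],[[11,3,-2],0.115],[[12,2,-2],0.115],[[12,1,-2],0.115]]}}

```text
time_s: 19.6
position: [0.6013, -0.1386, 0.2683]
tcp_rot: [[-0.256, -0.965, 0.057], [-0.967, 0.257, -0.001], [-0.014, -0.055, -0.998]]
force: [-0.3, 0.4, -1.1]
opening: 0.09
```

Run:
```python
from h import *
stat();P=fr(SF,.044,-.008,.23);p,R,y,s=st();plan(P,0,15,turn=(y%360)-(-199.5%360))
```

```text
t 19.6 p [ 0.6013 -0.1386  0.2683] yaw -104.8 j6 80.4 F [-0.3  0.4 -1.1] op 0.09 zax [ 0.057 -0.001 -0.998]
now [ 0.6013 -0.1386  0.2683] yaw -104.8 j1 -24.0 j6 80.4 ->j6 [-37.5 162. ] turn 94.7
[[11.1, -1.5, 2.6], 0.11], [[10.9, -2.7, 2.6], 0.11], [[10.5, -3.9, 2.6], 0.11], [[10.0, -5.0, 2.6], 0.11], [[9.4, -6.1, 2.6], 0.11], 
[[8.7, -7.1, 2.6], 0.11], [[7.8, -8.0, 2.6], 0.11], [[6.9, -8.8, 2.6], 0.11], [[5.9, -9.5, 2.6], 0.11], [[4.8, -10.1, 2.6], 0.11], 
[[3.7, -10.6, 2.6], 0.11], [[2.5, -10.9, 2.6], 0.11], [[1.3, -11.1, 2.6], 0.11], [[0.0, -11.2, 2.6], 0.11], [[-1.2, -11.1, 2.6], 0.11],
```

>>> {"api": "send_rows", "payload": {"motion": [[[11,-1,2],0.112],[[11,-3,2],0.112],[[11,-4,2],0.112],[[10,-5,2],0.112],[[9,-6,2],0.112]]}}

```text
time_s: 20.02
position: [0.594, -0.1975, 0.2595]
tcp_rot: [[-0.75, -0.659, 0.062], [-0.66, 0.751, -0.003], [-0.044, -0.043, -0.998]]
force: [-0.4, 0.2, -0.5]
opening: 0.093
```

>>> {"api": "send_rows", "payload": {"motion": [[[9,-7,3],0.112],[[8,-8,3],0.112],[[7,-9,3],0.112],[[6,-10,3],0.112],[[5,-10,3],0.112]]}}

```text
time_s: 20.43
position: [0.5844, -0.2565, 0.244]
tcp_rot: [[-0.989, -0.131, 0.065], [-0.132, 0.991, -0.004], [-0.064, -0.013, -0.998]]
force: [-0.4, 0.5, -1.6]
opening: 0.088
```

Run:
```python
from h import *
stat();P=fr(SF,.044,-.008,.21);p,R,y,s=st();plan(P,0,5,turn=(y%360)-(-199.5%360))
```

```text
t 20.43 p [ 0.5844 -0.2565  0.244 ] yaw -172.4 j6 137.0 F [-0.4  0.5 -1.6] op 0.088 zax [ 0.065 -0.004 -0.998]
now [ 0.5844 -0.2565  0.244 ] yaw -172.4 j1 -34.6 j6 137.0 ->j6 [-37.5 162. ] turn 27.1
[[2.1, -9.6, 6.8], 0.095], [[1.2, -9.8, 6.8], 0.095], [[0.2, -9.8, 6.8], 0.095], [[-0.7, -9.8, 6.8], 0.095], [[-1.6, -9.7, 6.8], 0.095],
```

>>> {"api": "send_rows", "payload": {"motion": [[[3,-10,6],0.098],[[2,-10,7],0.098],[[2,-10,7],0.098],[[1,-10,8],0.098],[[0,-9,8],0.09]]}}

```text
time_s: 20.85
position: [0.5762, -0.3092, 0.2081]
tcp_rot: [[-0.927, 0.367, 0.07], [0.368, 0.93, -0.008], [-0.068, 0.018, -0.998]]
force: [0.7, -0.4, -1.5]
opening: 0.086
```

Run:
```python
from h import *
stat();P=fr(SF,.038,-.008,.128);p,R,y,s=st();plan(P,0,5,turn=0)
d=capture('scene');save('s11',d['image'],(120,80,370,290),3)
```

```text
t 20.85 p [ 0.5762 -0.3092  0.2081] yaw 158.4 j6 161.5 F [ 0.7 -0.4 -1.5] op 0.086 zax [ 0.07  -0.008 -0.998]
now [ 0.5762 -0.3092  0.2081] yaw 158.4 j1 -39.0 j6 161.5 ->j6 [ -37.6 -195.9] turn 0
[[0.7, 1.1, 16.0], 0.0], [[0.7, 1.1, 16.0], 0.0], [[0.7, 1.1, 16.0], 0.0], [[0.7, 1.1, 16.0], 0.0], [[0.7, 1.1, 16.0], 0.0],
```

View pics/s11.png

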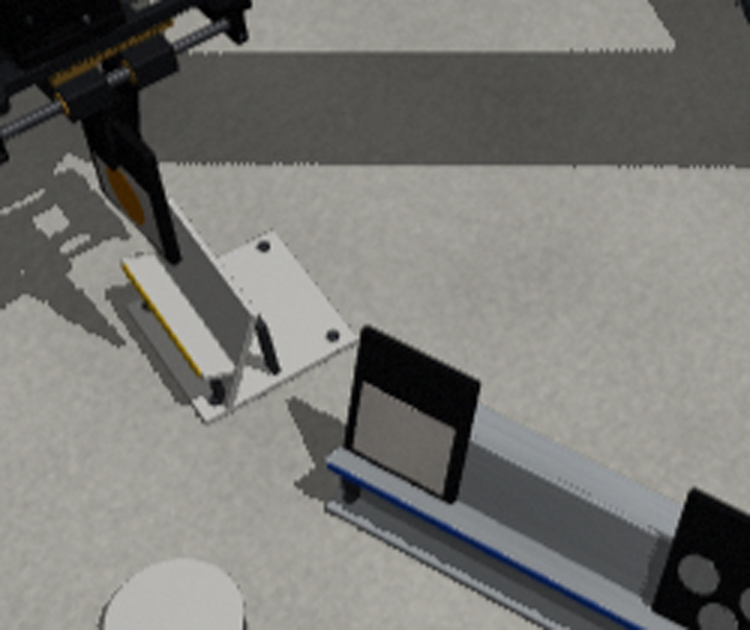

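>>> {"api": "send_rows", "payload": {"motion": [[[2,2,17],0.01],[[2,1,17],0.01],[[2,1,17],0],[[2,1,15],0],[[1,1,10],0]]}}

```text
time_s: 21.32
position: [0.5767, -0.3049, 0.1311]
tcp_rot: [[-0.92, 0.385, 0.076], [0.385, 0.923, -0.014], [-0.075, 0.016, -0.997]]
force: [-0.7, 0.3, -2.7]
opening: 0.092
```

Run:
```python
from h import *
stat();P=fr(SF,.038,-.008,.115);p,R,y,s=st();plan(P,0,5,turn=0)
d=capture('scene');save('s12',d['image'],(120,80,320,240),4)
```

```text
t 21.32 p [ 0.5767 -0.3049  0.1311] yaw 157.3 j6 162.5 F [-0.7  0.3 -2.7] op 0.092 zax [ 0.076 -0.014 -0.997]
now [ 0.5767 -0.3049  0.1311] yaw 157.3 j1 -38.7 j6 162.5 ->j6 [ -37.6 -194.8] turn 0
[[0.5, 0.3, 3.2], 0.0], [[0.5, 0.3, 3.2], 0.0], [[0.5, 0.3, 3.2], 0.0], [[0.5, 0.3, 3.2], 0.0], [[0.5, 0.3, 3.2], 0.0],
```

View pics/s12.png

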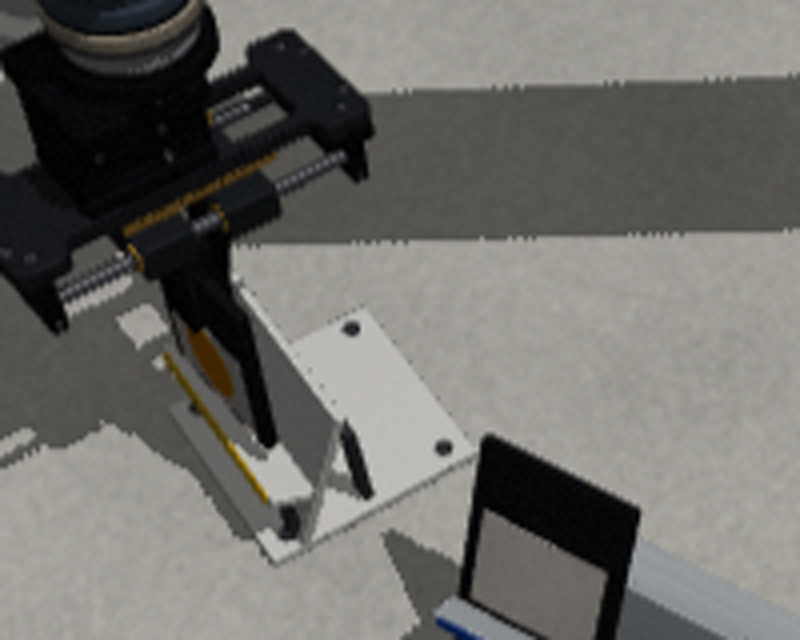

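>>> {"api": "send_rows", "payload": {"motion": [[[1,0,3],0],[[1,0,3],0],[[1,0,2.5],0],[[1,0,2],0],[[0,0,1],0]]}}

```text
time_s: 21.78
position: [0.5744, -0.3026, 0.1187]
tcp_rot: [[-0.921, 0.382, 0.076], [0.382, 0.924, -0.013], [-0.075, 0.017, -0.997]]
force: [-0.5, -0.0, -0.4]
opening: 0.088
```

Run:
```python
from h import *
stat();P=fr(SF,.038,-.008,.115);p,R,y,s=st();plan(P,0,5,turn=0)
```

```text
t 21.78 p [ 0.5744 -0.3026  0.1187] yaw 157.5 j6 162.2 F [-0.5 -0.  -0.4] op 0.088 zax [ 0.076 -0.013 -0.997]
now [ 0.5744 -0.3026  0.1187] yaw 157.5 j1 -38.6 j6 162.2 ->j6 [ -37.6 -195. ] turn 0
[[-0.2, 0.1, 0.7], 0.0], [[-0.2, 0.1, 0.7], 0.0], [[-0.2, 0.1, 0.7], 0.0], [[-0.2, 0.1, 0.7], 0.0], [[-0.2, 0.1, 0.7], 0.0],
```

>>> {"api": "send_rows", "payload": {"motion": [[[0,0,1],0],[[0,0,0.8],0],[[0,0,0.8],0],[[0,0,0.5],0],[[0,0,0],0]]}}

```text
time_s: 22.2
position: [0.5746, -0.3025, 0.1185]
tcp_rot: [[-0.921, 0.382, 0.077], [0.382, 0.924, -0.014], [-0.076, 0.016, -0.997]]
force: [-0.8, 0.8, -0.3]
opening: 0.092
```

>>> {"api": "send_rows", "payload": {"motion": [[[0,0,1],0],[[0,0,1],0],[[3,0,0],0],[[4,0,0],0],[[4,0,0],0]], "gripper": 0.78}}

```text
time_s: 22.62
position: [0.5664, -0.3001, 0.1156]
tcp_rot: [[-0.921, 0.382, 0.082], [0.381, 0.924, -0.018], [-0.082, 0.014, -0.996]]
force: [0.2, 1.0, -0.4]
opening: 0.214
```

Run:
```python
from h import *
stat();P=fr(SF,.0065,-.008,.11);plan(P,0,5,turn=0)
d=capture('scene');save('s13',d['image'],(120,80,320,240),4)
```

```text
t 22.62 p [ 0.5664 -0.3001  0.1156] yaw 157.5 j6 161.8 F [ 0.2  1.  -0.4] op 0.214 zax [ 0.082 -0.018 -0.996]
now [ 0.5664 -0.3001  0.1156] yaw 157.5 j1 -38.9 j6 161.8 ->j6 [ -38.1 -195.6] turn 0
[[4.5, 0.8, 1.1], 0.0], [[4.5, 0.8, 1.1], 0.0], [[4.5, 0.8, 1.1], 0.0], [[4.5, 0.8, 1.1], 0.0], [[4.5, 0.8, 1.1], 0.0],
```

View pics/s13.png

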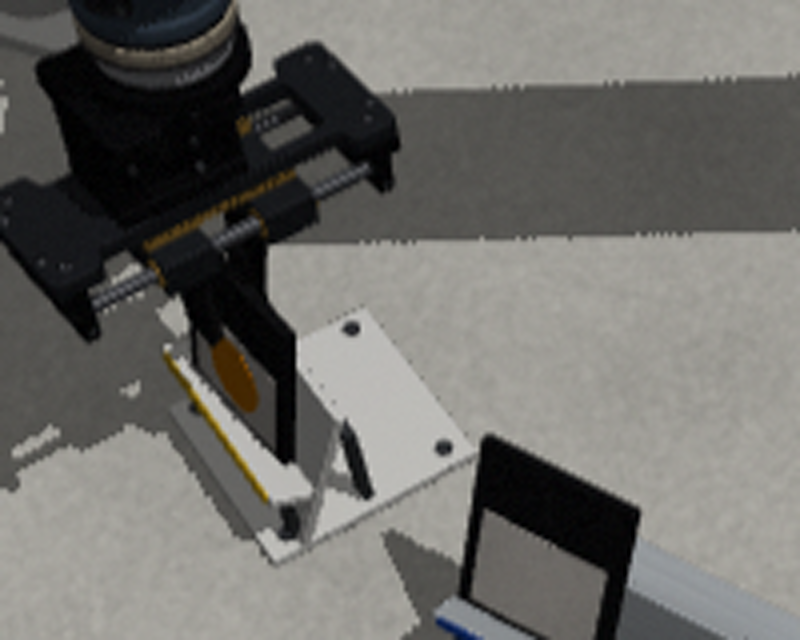

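>>> {"api": "send_rows", "payload": {"motion": [[[4,1,0],0],[[4,1,0],0],[[5,1,0],0],[[5,1,0],0],[[4,1,0],0]], "gripper": 0.72}}

```text
time_s: 23.08
position: [0.5449, -0.2854, 0.1134]
tcp_rot: [[-0.921, 0.382, 0.08], [0.382, 0.924, -0.017], [-0.081, 0.015, -0.997]]
force: [-0.9, -0.4, -1.1]
opening: 0.278
```

Run:
```python
from h import *
stat();P=fr(SF,.0025,-.008,.11);plan(P,0,5,turn=0)
d=capture('scene');save('s14',d['image'],(120,80,320,240),4)
```

```text
t 23.08 p [ 0.5449 -0.2854  0.1134] yaw 157.5 j6 161.5 F [-0.9 -0.4 -1.1] op 0.278 zax [ 0.08  -0.017 -0.997]
now [ 0.5449 -0.2854  0.1134] yaw 157.5 j1 -39.1 j6 161.5 ->j6 [ -38.1 -195.6] turn 0
[[0.2, -0.2, 0.7], 0.0], [[0.2, -0.2, 0.7], 0.0], [[0.2, -0.2, 0.7], 0.0], [[0.2, -0.2, 0.7], 0.0], [[0.2, -0.2, 0.7], 0.0],
```

View pics/s14.png

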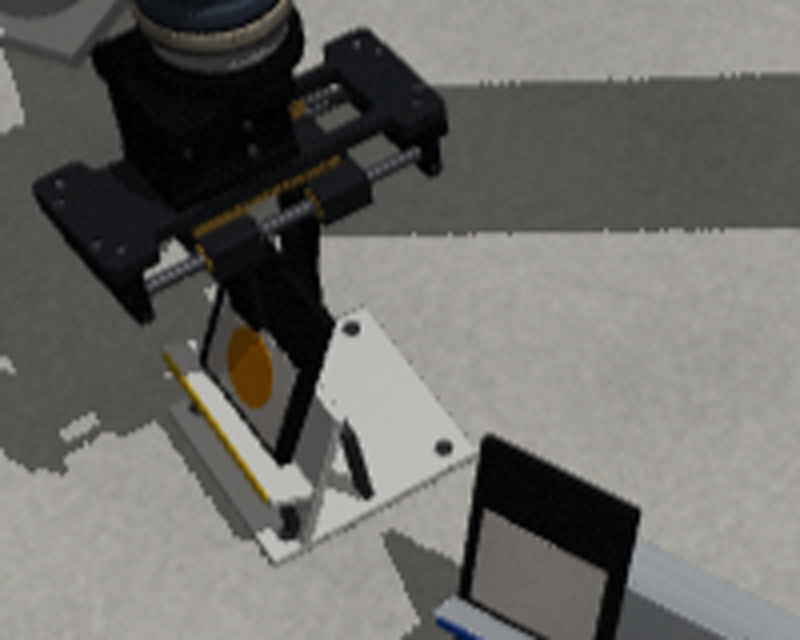

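>>> {"api": "send_rows", "payload": {"motion": [[[0,0,0],0],[[1,0,0],0],[[2,0,0],0],[[2,0,0],0],[[1,0,0],0]], "gripper": 0.5}}

```text
time_s: 23.55
position: [0.5387, -0.2823, 0.1132]
tcp_rot: [[-0.921, 0.382, 0.08], [0.381, 0.924, -0.017], [-0.081, 0.015, -0.997]]
force: [-0.3, 0.4, 0.1]
opening: 0.489
```

Run:
```python
from h import *
stat();p=st()[0];c,s=np.cos(SF[2]),np.sin(SF[2]);d=p-SF*[1,1,0];print('stand X,Y',c*d[0]+s*d[1],-s*d[0]+c*d[1])
```

```text
t 23.55 p [ 0.5387 -0.2823  0.1132] yaw 157.5 j6 161.2 F [-0.3  0.4  0.1] op 0.489 zax [ 0.08  -0.017 -0.997]
stand X,Y -0.0037425822023347327 -0.007089810725257417
```

>>> {"api": "send_rows", "payload": {"motion": [[[-3,0,4],0],[[-3,0,5],0],[[-2,0,6],0],[[-1,0,6],0],[[0,0,4],0]]}}

```text
time_s: 23.97
position: [0.551, -0.2875, 0.0878]
tcp_rot: [[-0.921, 0.382, 0.083], [0.382, 0.924, -0.019], [-0.084, 0.014, -0.996]]
force: [-0.4, -0.9, 0.1]
opening: 0.499
```

>>> {"api": "send_rows", "payload": {"motion": [[[1,0,0],0],[[1,0,0],0],[[1.5,0,0],0],[[1.5,0,0],0],[[1,0,0],0]]}}

```text
time_s: 24.38
position: [0.5444, -0.2844, 0.0847]
tcp_rot: [[-0.921, 0.382, 0.08], [0.382, 0.924, -0.017], [-0.08, 0.015, -0.997]]
force: [0.7, -0.3, -0.9]
opening: 0.496
```

Run:
```python
from h import *
stat();p=st()[0];c,s=np.cos(SF[2]),np.sin(SF[2]);d=p-SF*[1,1,0];print('stand X,Y',c*d[0]+s*d[1],-s*d[0]+c*d[1])
```

```text
t 24.38 p [ 0.5444 -0.2844  0.0847] yaw 157.5 j6 161.2 F [ 0.7 -0.3 -0.9] op 0.496 zax [ 0.08  -0.017 -0.997]
stand X,Y 0.0022909607954316887 -0.006215766951941872
```

>>> {"api": "send_rows", "payload": {"motion": [[[1,0,0],0],[[1,0,0],0],[[1,0,0],0],[[0.5,0,0],0],[[0,0,0],0]]}}

```text
time_s: 24.8
position: [0.5432, -0.2846, 0.0864]
tcp_rot: [[-0.92, 0.382, 0.086], [0.382, 0.924, -0.021], [-0.088, 0.013, -0.996]]
force: [0.4, -0.2, -0.7]
opening: 0.501
```

Run:
```python
from h import *
stat();d=capture('scene');save('s15',d['image'],(120,80,320,240),4)
```

```text
t 24.8 p [ 0.5432 -0.2846  0.0864] yaw 157.5 j6 161.1 F [ 0.4 -0.2 -0.7] op 0.501 zax [ 0.086 -0.021 -0.996]
```

View pics/s15.png

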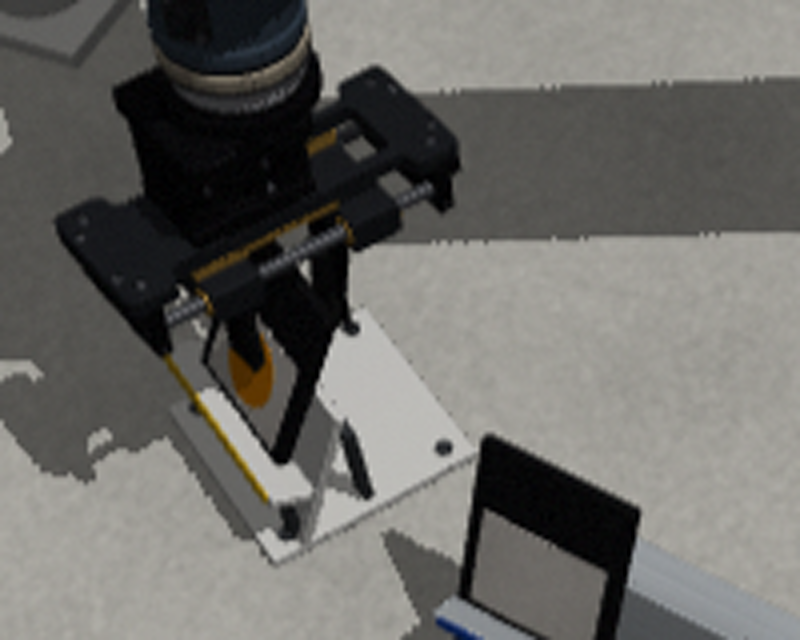

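>>> {"api": "send_rows", "payload": {"motion": [[[-4,0,-4],0],[[-6,0,-18],0],[[-4,0,-30],0],[[0,0,-35],0],[[0,0,-32],-0.06]]}}

```text
time_s: 25.27
position: [0.5403, -0.2833, 0.2012]
tcp_rot: [[-0.943, 0.326, 0.064], [0.326, 0.945, -0.005], [-0.062, 0.017, -0.998]]
force: [0.6, -0.1, -0.2]
opening: 0.499
```

Run:
```python
from h import *
stat();P=fr(RF,.0045,.117,.20);p,R,y,s=st();plan(P,0,29,turn=-(-3.53-(y-360)))
d=capture('scene');save('s16',d['image'],(120,80,320,240),4);d=capture('side');save('d16',d['image'],(380,260,530,420),4)
```

```text
t 25.27 p [ 0.5403 -0.2833  0.2012] yaw 160.9 j6 158.6 F [ 0.6 -0.1 -0.2] op 0.499 zax [ 0.064 -0.005 -0.998]
now [ 0.5403 -0.2833  0.2012] yaw 160.9 j1 -39.2 j6 158.6 ->j6 [   4.3 -352.1] turn -195.5
[[2.8, 15.1, 0.0], -0.118], [[1.0, 15.3, 0.0], -0.118], [[-0.8, 15.3, 0.0], -0.118], [[-2.6, 15.1, 0.0], -0.118], [[-4.4, 14.7, 0.0], -0.118], 
[[-6.1, 14.1, 0.0], -0.118], [[-7.7, 13.3, 0.0], -0.118], [[-9.2, 12.3, 0.0], -0.118], [[-10.6, 11.1, 0.0], -0.118], [[-11.8, 9.8, 0.0], -0.118], 
[[-12.9, 8.4, 0.0], -0.118], [[-13.8, 6.8, 0.0], -0.118], [[-14.5, 5.1, 0.0], -0.118], [[-15.0, 3.4, 0.0], -0.118], [[-15.3, 1.6, 0.0], -0.118], 
[[-15.4, -0.2, 0.0], -0.118], [[-15.2, -2.0, 0.0], -0.118], [[-14.9, -3.8, 0.0], -0.118], [[-14.3, -5.5, 0.0], -0.118], [[-13.6, -7.1, 0.0], -0.118], 
[[-12.7, -8.7, 0.0], -0.118], [[-11.6, -10.1, 0.0], -0.118], [[-10.3, -11.4, 0.0], -0.118], [[-8.9, -12.5, 0.0], -0.118], [[-7.4, -13.5, 0.0], -0.118], 
[[-5.7, -14.2, 0.0], -0.118], [[-4.0, -14.8, 0.0], -0.118], [[-2.2, -15.2, 0.0], -0.118], [[-0.4, -15.3, 0.0], -0.118],
```

View pics/s16.png

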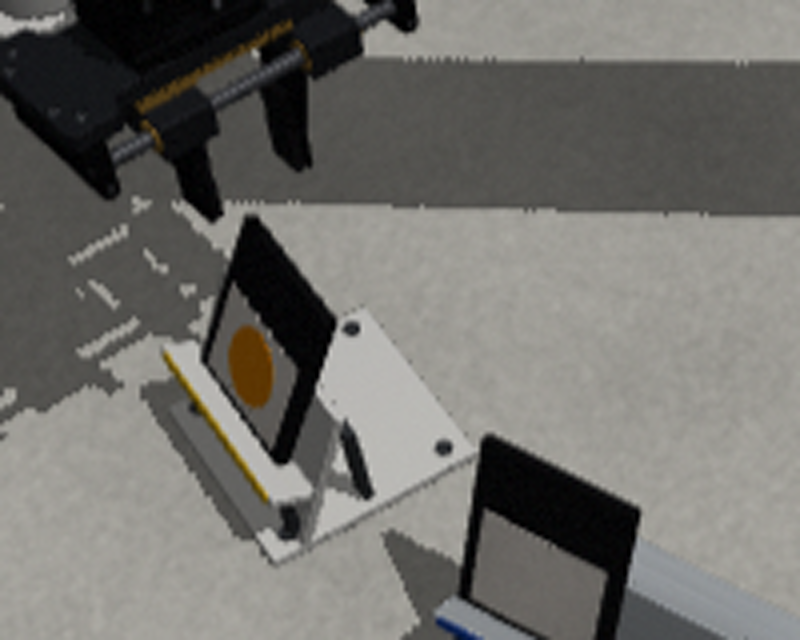

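View pics/d16.png

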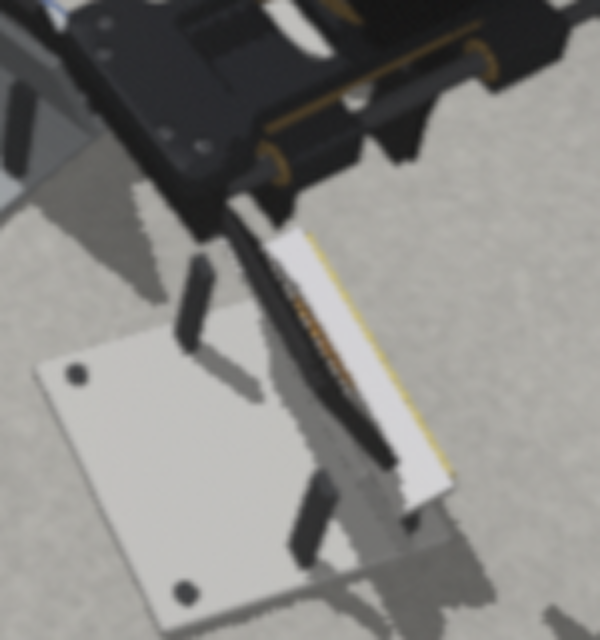

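>>> {"api": "send_rows", "payload": {"motion": [[[3,15,0],-0.118],[[1,15,0],-0.118],[[-1,15,0],-0.118],[[-3,15,0],-0.118],[[-4,15,0],-0.118]]}}

```text
time_s: 25.78
position: [0.5534, -0.2115, 0.2072]
tcp_rot: [[-0.959, -0.272, 0.074], [-0.274, 0.962, -0.016], [-0.067, -0.036, -0.997]]
force: [0.5, -0.6, 0.3]
opening: 0.5
```

>>> {"api": "send_rows", "payload": {"motion": [[[-6,14,1],-0.118],[[-8,13,1],-0.118],[[-9,12,1],-0.118],[[-11,11,1],-0.118],[[-12,10,1],-0.118]]}}

```text
time_s: 26.2
position: [0.5606, -0.1304, 0.1986]
tcp_rot: [[-0.624, -0.778, 0.065], [-0.78, 0.625, -0.012], [-0.031, -0.059, -0.998]]
force: [0.6, 0.1, -0.5]
opening: 0.499
```

>>> {"api": "send_rows", "payload": {"motion": [[[-13,8,1],-0.118],[[-14,7,1],-0.118],[[-15,5,1],-0.118],[[-15,3,1],-0.118],[[-15,2,1],-0.118]]}}

```text
time_s: 26.62
position: [0.5647, -0.0484, 0.1896]
tcp_rot: [[-0.057, -0.997, 0.055], [-0.998, 0.056, -0.009], [0.006, -0.055, -0.998]]
force: [0.2, 0.5, 0.5]
opening: 0.503
```

Run:
```python
from h import *
stat();P=fr(RF,.0045,.117,.19);p,R,y,s=st();plan(P,-3.53,15)
```

```text
t 26.62 p [ 0.5647 -0.0484  0.1896] yaw -93.3 j6 76.6 F [0.2 0.5 0.5] op 0.503 zax [ 0.055 -0.009 -0.998]
now [ 0.5647 -0.0484  0.1896] yaw -93.3 j1 -16.4 j6 76.6 ->j6 [4.3 7.9] turn -89.7
[[-13.8, -2.0, -0.0], -0.104], [[-13.5, -3.5, -0.0], -0.104], [[-13.1, -4.9, -0.0], -0.104], [[-12.5, -6.2, -0.0], -0.104], [[-11.8, -7.5, -0.0], -0.104], 
[[-11.0, -8.7, -0.0], -0.104], [[-10.0, -9.8, -0.0], -0.104], [[-8.9, -10.7, -0.0], -0.104], [[-7.8, -11.6, -0.0], -0.104], [[-6.5, -12.4, -0.0], -0.104], 
[[-5.2, -13.0, -0.0], -0.104], [[-3.8, -13.5, -0.0], -0.104], [[-2.4, -13.8, -0.0], -0.104], [[-0.9, -13.9, -0.0], -0.104], [[0.5, -14.0, -0.0], -0.104],
```

>>> {"api": "send_rows", "payload": {"motion": [[[-14,-2,0],-0.104],[[-14,-4,0],-0.104],[[-13,-5,0],-0.104],[[-13,-6,0],-0.104],[[-12,-8,0],-0.104]]}}

```text
time_s: 27.03
position: [0.5744, 0.0265, 0.1857]
tcp_rot: [[0.47, -0.882, 0.042], [-0.882, -0.471, -0.007], [0.026, -0.033, -0.999]]
force: [0.1, 0.5, -0.0]
opening: 0.505
```

>>> {"api": "send_rows", "payload": {"motion": [[[-11,-9,0],-0.104],[[-10,-10,0],-0.104],[[-9,-11,0],-0.104],[[-8,-12,0],-0.104],[[-7,-12,0],-0.104]]}}

```text
time_s: 27.45
position: [0.5829, 0.1003, 0.1821]
tcp_rot: [[0.86, -0.51, 0.031], [-0.51, -0.86, -0.007], [0.03, -0.009, -1.0]]
force: [0.6, 0.3, -0.1]
opening: 0.502
```

>>> {"api": "send_rows", "payload": {"motion": [[[-5,-13,0],-0.104],[[-4,-13,0],-0.104],[[-2,-13,0],-0.104],[[-1,-12,0],-0.1],[[0,-8,0],-0.08]]}}

```text
time_s: 27.87
position: [0.5877, 0.1646, 0.1779]
tcp_rot: [[1.0, -0.017, 0.019], [-0.017, -1.0, -0.009], [0.019, 0.008, -1.0]]
force: [0.5, -0.5, 0.6]
opening: 0.505
```

Run:
```python
from h import *
stat();P=fr(RF,.0045,.117,.106);plan(P,-3.53,5)
```

```text
t 27.87 p [0.5877 0.1646 0.1779] yaw -1.0 j6 6.8 F [ 0.5 -0.5  0.6] op 0.505 zax [ 0.019 -0.009 -1.   ]
now [0.5877 0.1646 0.1779] yaw -1.0 j1 5.5 j6 6.8 ->j6 [4.3 7.9] turn 2.6
[[3.9, 1.5, 14.4], 0.009], [[3.9, 1.4, 14.4], 0.009], [[3.9, 1.4, 14.4], 0.009], [[3.9, 1.3, 14.4], 0.009], [[3.9, 1.3, 14.4], 0.009],
```

>>> {"api": "send_rows", "payload": {"motion": [[[7,3,5],0.01],[[7,2,10],0.01],[[4,1,17],0.01],[[1,1,20],0.01],[[0,0,18],0]]}}

```text
time_s: 28.28
position: [0.6122, 0.156, 0.1061]
tcp_rot: [[0.997, -0.067, 0.025], [-0.066, -0.998, -0.009], [0.026, 0.008, -1.0]]
force: [-0.6, -0.0, 0.2]
opening: 0.502
```

Run:
```python
from h import *
stat();P=fr(RF,.0045,.117,.106);plan(P,-3.53,5)
```

```text
t 28.28 p [0.6122 0.156  0.1061] yaw -3.8 j6 8.8 F [-0.6 -0.   0.2] op 0.502 zax [ 0.025 -0.009 -1.   ]
now [0.6122 0.156  0.1061] yaw -3.8 j1 4.5 j6 8.8 ->j6 [4.3 7.9] turn -0.3
[[-1.1, -0.1, 0.0], -0.001], [[-1.1, -0.1, 0.0], -0.001], [[-1.1, -0.1, 0.0], -0.001], [[-1.1, -0.1, 0.0], -0.001], [[-1.1, -0.1, 0.0], -0.001],
```

>>> {"api": "send_rows", "payload": {"motion": [[[-1,0,0],0],[[-1,0,0],0],[[-1,0,0],0],[[-1,0,0],0],[[0,0,0],0]], "gripper": 0.72}}

```text
time_s: 28.7
position: [0.6072, 0.1521, 0.1003]
tcp_rot: [[0.997, -0.077, 0.016], [-0.077, -0.997, -0.011], [0.017, 0.01, -1.0]]
force: [0.0, 0.2, 0.2]
opening: 0.292
```

>>> {"api": "send_rows", "payload": {"motion": [[[3,0,0],0],[[5,0,0],0],[[6,0,0],0],[[6,0,-1],0],[[6,0,-1],0]], "gripper": 0.8}}

```text
time_s: 29.12
position: [0.6362, 0.1505, 0.1092]
tcp_rot: [[0.997, -0.077, 0.024], [-0.077, -0.997, -0.011], [0.025, 0.009, -1.0]]
force: [-0.9, -0.5, 0.3]
opening: 0.201
```

>>> {"api": "send_rows", "payload": {"motion": [[[2,0,1],0],[[2,0,1],0],[[1,0,0],0],[[0,0,0],0],[[0,0,0],0]], "gripper": 1.0}}

```text
time_s: 29.53
position: [0.6401, 0.1503, 0.1076]
tcp_rot: [[0.997, -0.077, 0.017], [-0.077, -0.997, -0.01], [0.018, 0.009, -1.0]]
force: [0.1, -0.5, 1.4]
opening: 0.091
```

Run:
```python
from h import *
stat()
```

```text
t 29.53 p [0.6401 0.1503 0.1076] yaw -4.4 j6 8.7 F [ 0.1 -0.5  1.4] op 0.091 zax [ 0.017 -0.01  -1.   ]
```

>>> {"api": "send_rows", "payload": {"motion": [[[0,0,-10],0],[[0,0,-20],0],[[0,0,-28],0],[[0,0,-30],0],[[0,0,-26],0.03]]}}

```text
time_s: 29.95
position: [0.6319, 0.1508, 0.2159]
tcp_rot: [[0.994, -0.108, -0.006], [-0.108, -0.994, -0.012], [-0.004, 0.013, -1.0]]
force: [-0.1, 0.2, -2.1]
opening: 0.087
```

Run:
```python
from h import *
stat();P=fr(RF,.042,-.028,.22);print(P,j6at(P,-171.5));plan(P,0,25,turn=166)
d=capture('side');save('d17',d['image'],(180,60,430,270),3)
```

```text
t 29.95 p [0.6319 0.1508 0.2159] yaw -6.2 j6 10.3 F [-0.1  0.2 -2.1] op 0.087 zax [-0.006 -0.012 -1.   ]
[0.63549663 0.00996754 0.22      ] (np.float64(-9.131947664747594), np.float64(162.3680523352524))
now [0.6319 0.1508 0.2159] yaw -6.2 j1 3.9 j6 10.3 ->j6 [ -9.1 163. ] turn 166
[[0.7, 5.6, -0.2], 0.116], [[1.4, 5.5, -0.2], 0.116], [[2.0, 5.3, -0.2], 0.116], [[2.6, 5.0, -0.2], 0.116], [[3.2, 4.7, -0.2], 0.116], 
[[3.7, 4.3, -0.2], 0.116], [[4.2, 3.8, -0.2], 0.116], [[4.6, 3.3, -0.2], 0.116], [[4.9, 2.8, -0.2], 0.116], [[5.2, 2.2, -0.2], 0.116], 
[[5.4, 1.5, -0.2], 0.116], [[5.6, 0.9, -0.2], 0.116], [[5.6, 0.3, -0.2], 0.116], [[5.6, -0.4, -0.2], 0.116], [[5.5, -1.0, -0.2], 0.116], 
[[5.4, -1.7, -0.2], 0.116], [[5.2, -2.3, -0.2], 0.116], [[4.9, -2.9, -0.2], 0.116], [[4.5, -3.4, -0.2], 0.116], [[4.1, -3.9, -0.2], 0.116], 
[[3.6, -4.3, -0.2], 0.116], [[3.1, -4.7, -0.2], 0.116], [[2.5, -5.1, -0.2], 0.116], [[1.9, -5.3, -0.2], 0.116], [[1.3, -5.5, -0.2], 0.116],
```

View pics/d17.png

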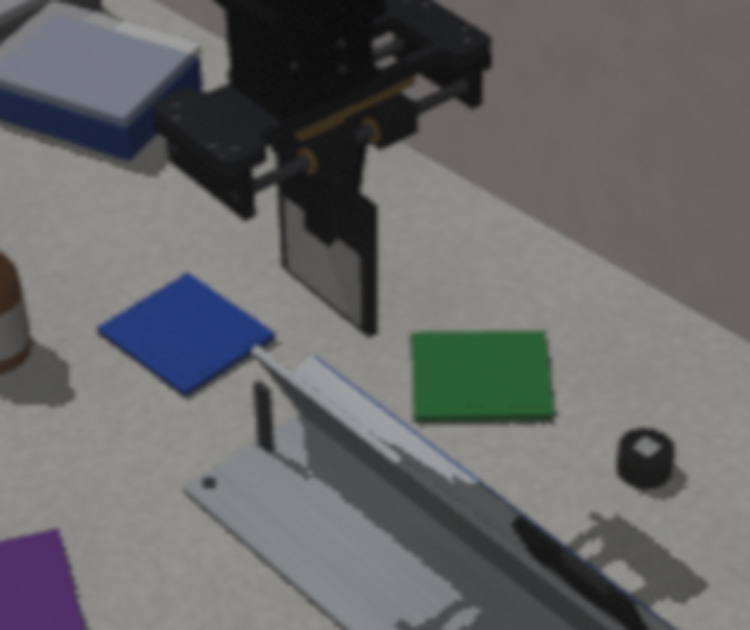

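>>> {"api": "send_rows", "payload": {"motion": [[[1,5,-1],0.1],[[1,6,-1],0.118],[[2,5,-2],0.118],[[3,5,-2],0.118],[[3,5,-2],0.118]]}}

```text
time_s: 30.42
position: [0.6372, 0.124, 0.2353]
tcp_rot: [[0.763, -0.646, 0.014], [-0.646, -0.763, -0.011], [0.018, -0.001, -1.0]]
force: [0.5, -0.4, -1.6]
opening: 0.092
```

>>> {"api": "send_rows", "payload": {"motion": [[[4,4,-2],0.118],[[4,4,-2],0.118],[[5,3,-2],0.118],[[5,3,-2],0.118],[[5,2,-2],0.118]]}}

```text
time_s: 30.83
position: [0.6359, 0.0944, 0.2446]
tcp_rot: [[0.246, -0.969, 0.011], [-0.969, -0.246, -0.011], [0.013, -0.008, -1.0]]
force: [-0.2, -0.8, -2.3]
opening: 0.086
```

>>> {"api": "send_rows", "payload": {"motion": [[[5,1,-1],0.118],[[6,1,-1],0.118],[[6,0,-1],0.118],[[6,0,-1],0.118],[[5,-1,-1],0.118]]}}

```text
time_s: 31.25
position: [0.6335, 0.0648, 0.2487]
tcp_rot: [[-0.363, -0.932, 0.009], [-0.932, 0.362, -0.011], [0.007, -0.012, -1.0]]
force: [-0.2, 0.8, -1.8]
opening: 0.088
```

Run:
```python
from h import *
stat();P=fr(RF,.042,-.028,.21);p,R,y,s=st();plan(P,0,10,turn=y+171.8)
```

```text
t 31.25 p [0.6335 0.0648 0.2487] yaw -111.3 j6 107.5 F [-0.2  0.8 -1.8] op 0.088 zax [ 0.009 -0.011 -1.   ]
now [0.6335 0.0648 0.2487] yaw -111.3 j1 -3.9 j6 107.5 ->j6 [ -9.1 162.7] turn 60.5
[[5.0, -2.2, 3.9], 0.106], [[4.8, -2.7, 3.9], 0.106], [[4.5, -3.2, 3.9], 0.106], [[4.1, -3.6, 3.9], 0.106], [[3.7, -4.1, 3.9], 0.106], 
[[3.3, -4.4, 3.9], 0.106], [[2.8, -4.7, 3.9], 0.106], [[2.3, -5.0, 3.9], 0.106], [[1.7, -5.2, 3.9], 0.106], [[1.2, -5.4, 3.9], 0.106],
```

Tilt stays near zero; continuing.

>>> {"api": "send_rows", "payload": {"motion": [[[5,-2,3],0.108],[[5,-3,3],0.108],[[5,-3,3],0.108],[[4,-4,4],0.108],[[4,-4,4],0.108]]}}

```text
time_s: 31.67
position: [0.6334, 0.035, 0.2315]
tcp_rot: [[-0.807, -0.591, 0.01], [-0.591, 0.807, -0.011], [-0.001, -0.015, -1.0]]
force: [-0.9, 0.8, -1.1]
opening: 0.091
```

>>> {"api": "send_rows", "payload": {"motion": [[[3,-4,4],0.108],[[3,-5,4],0.108],[[2,-5,4],0.106],[[2,-5,4],0.106],[[1,-5,4],0.1]]}}

```text
time_s: 32.08
position: [0.6299, -0.0009, 0.2093]
tcp_rot: [[-0.995, -0.1, 0.011], [-0.1, 0.995, 0.006], [-0.012, 0.005, -1.0]]
force: [-0.7, -0.4, -1.7]
opening: 0.089
```

Run:
```python
from h import *
stat();P=fr(RF,.041,-.028,.119);plan(P,0,5,turn=0)
```

```text
t 32.08 p [ 0.6299 -0.0009  0.2093] yaw -174.3 j6 163.6 F [-0.7 -0.4 -1.7] op 0.089 zax [ 0.011  0.006 -1.   ]
now [ 0.6299 -0.0009  0.2093] yaw -174.3 j1 -10.5 j6 163.6 ->j6 [ -9.1 165.1] turn 0
[[-1.1, 2.1, 18.1], 0.0], [[-1.1, 2.1, 18.1], 0.0], [[-1.1, 2.1, 18.1], 0.0], [[-1.1, 2.1, 18.1], 0.0], [[-1.1, 2.1, 18.1], 0.0],
```

>>> {"api": "send_rows", "payload": {"motion": [[[-1,2,18],-0.01],[[-2,2,18],-0.01],[[-2,2,18],-0.005],[[-2,2,18],0],[[-2,2,14],0]]}}

```text
time_s: 32.5
position: [0.6407, 0.0056, 0.1229]
tcp_rot: [[-0.992, -0.122, 0.019], [-0.121, 0.993, 0.003], [-0.019, 0.001, -1.0]]
force: [0.4, -0.1, -1.5]
opening: 0.086
```

Run:
```python
from h import *
stat();P=fr(RF,.042,-.028,.114);plan(P,0,5,turn=0)
d=capture('scene');save('s18',d['image'],(200,120,400,310),4)
```

```text
t 32.5 p [0.6407 0.0056 0.1229] yaw -173.0 j6 163.1 F [ 0.4 -0.1 -1.5] op 0.086 zax [ 0.019  0.003 -1.   ]
now [0.6407 0.0056 0.1229] yaw -173.0 j1 -9.6 j6 163.1 ->j6 [ -9.1 163.9] turn 0
[[0.9, 1.0, 1.8], 0.0], [[0.9, 1.0, 1.8], 0.0], [[0.9, 1.0, 1.8], 0.0], [[0.9, 1.0, 1.8], 0.0], [[0.9, 1.0, 1.8], 0.0],
```

View pics/s18.png

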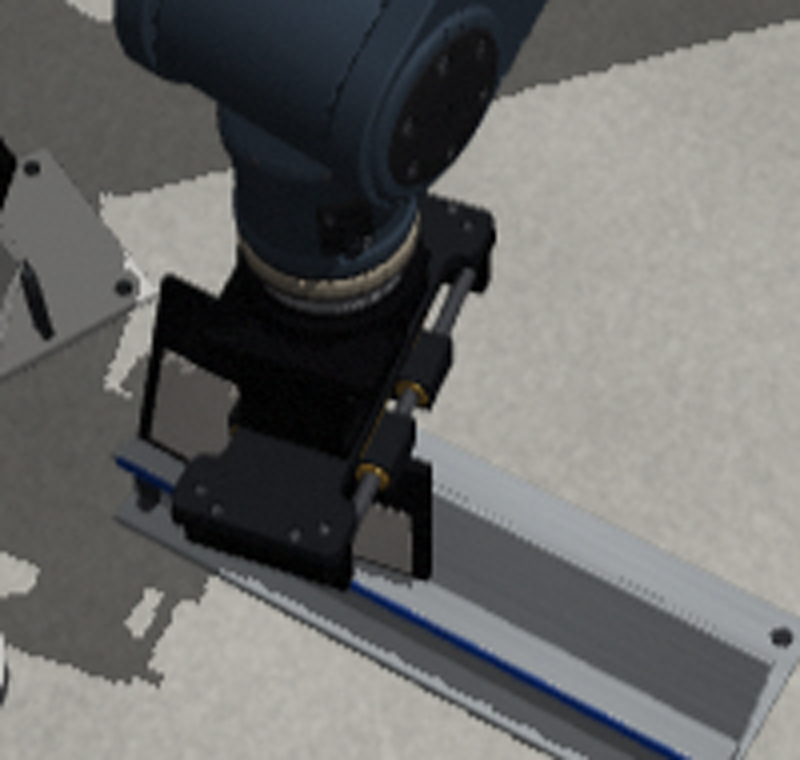

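>>> {"api": "send_rows", "payload": {"motion": [[[1,1,2],0],[[1,1,2],0],[[1,1,2],0],[[1,1,1.5],0],[[0,1,1],0]]}}

```text
time_s: 32.97
position: [0.6349, 0.0105, 0.112]
tcp_rot: [[-0.992, -0.122, 0.015], [-0.122, 0.992, 0.003], [-0.015, 0.001, -1.0]]
force: [-0.4, -0.8, -0.9]
opening: 0.089
```

Run:
```python
from h import *
stat();P=fr(RF,.042,-.028,.112);plan(P,0,5,turn=0)
```

```text
t 32.97 p [0.6349 0.0105 0.112 ] yaw -173.0 j6 163.5 F [-0.4 -0.8 -0.9] op 0.089 zax [ 0.015  0.003 -1.   ]
now [0.6349 0.0105 0.112 ] yaw -173.0 j1 -9.3 j6 163.5 ->j6 [ -9.1 163.8] turn 0
[[-0.1, -0.1, -0.0], 0.0], [[-0.1, -0.1, -0.0], 0.0], [[-0.1, -0.1, -0.0], 0.0], [[-0.1, -0.1, -0.0], 0.0], [[-0.1, -0.1, -0.0], 0.0],
```

>>> {"api": "send_rows", "payload": {"motion": [[[0,0,1],-0.01],[[0,0,1],-0.005],[[0,0,1],0],[[0,0,0.5],0],[[0,0,0],0]]}}

```text
time_s: 33.38
position: [0.6348, 0.0105, 0.1122]
tcp_rot: [[-0.99, -0.137, 0.017], [-0.137, 0.991, 0.003], [-0.017, 0.0, -1.0]]
force: [-1.2, -1.1, 0.3]
opening: 0.09
```

Run:
```python
from h import *
stat()
```

```text
t 33.38 p [0.6348 0.0105 0.1122] yaw -172.1 j6 162.7 F [-1.2 -1.1  0.3] op 0.09 zax [ 0.017  0.003 -1.   ]
```

>>> {"api": "send_rows", "payload": {"motion": [[[0,0,0.5],0],[[0,0,0.5],0],[[3,0.5,0],0],[[4,0.8,0],0],[[4,0.8,0],0]], "gripper": 0.78}}

```text
time_s: 33.8
position: [0.6258, 0.011, 0.1106]
tcp_rot: [[-0.99, -0.139, 0.023], [-0.139, 0.99, 0.002], [-0.023, -0.001, -1.0]]
force: [-0.6, 1.3, 0.8]
opening: 0.218
```

Run:
```python
from h import *
stat();P=fr(RF,.0065,-.028,.107);plan(P,0,5,turn=0)
d=capture('scene');save('s19',d['image'],(200,120,400,310),4)
```

```text
t 33.8 p [0.6258 0.011  0.1106] yaw -172.0 j6 162.4 F [-0.6  1.3  0.8] op 0.218 zax [ 0.023  0.002 -1.   ]
now [0.6258 0.011  0.1106] yaw -172.0 j1 -9.4 j6 162.4 ->j6 [ -9.5 162.6] turn 0
[[5.1, 0.9, 0.7], 0.0], [[5.1, 0.9, 0.7], 0.0], [[5.1, 0.9, 0.7], 0.0], [[5.1, 0.9, 0.7], 0.0], [[5.1, 0.9, 0.7], 0.0],
```

View pics/s19.png

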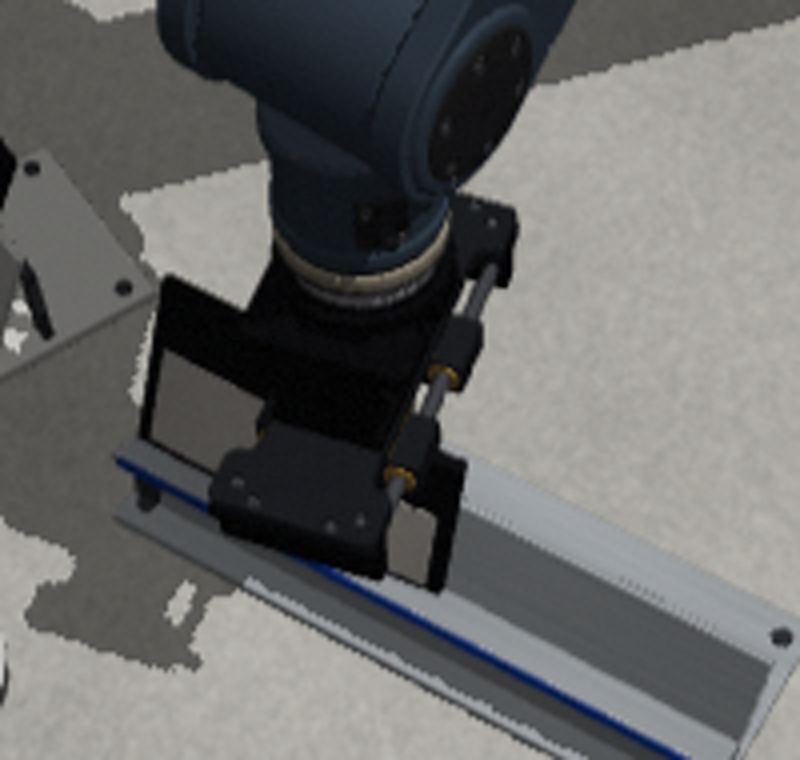

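>>> {"api": "send_rows", "payload": {"motion": [[[5,1,0],0],[[5,1,0],0],[[5,1,0],0],[[5,1,0],0],[[4,1,0],0]], "gripper": 0.7}}

```text
time_s: 34.27
position: [0.5971, 0.013, 0.1097]
tcp_rot: [[-0.99, -0.139, 0.02], [-0.139, 0.99, 0.003], [-0.02, -0.0, -1.0]]
force: [0.9, 0.1, -0.2]
opening: 0.296
```

Run:
```python
from h import *
stat();P=fr(RF,.0065,-.028,.107);plan(P,0,5,turn=0)
d=capture('scene');save('s20',d['image'],(200,120,400,310),4)
```

```text
t 34.27 p [0.5971 0.013  0.1097] yaw -172.0 j6 162.1 F [ 0.9  0.1 -0.2] op 0.296 zax [ 0.02   0.003 -1.   ]
now [0.5971 0.013  0.1097] yaw -172.0 j1 -9.6 j6 162.1 ->j6 [ -9.5 162.5] turn 0
[[-0.6, -0.3, 0.5], 0.0], [[-0.6, -0.3, 0.5], 0.0], [[-0.6, -0.3, 0.5], 0.0], [[-0.6, -0.3, 0.5], 0.0], [[-0.6, -0.3, 0.5], 0.0],
```

View pics/s20.png

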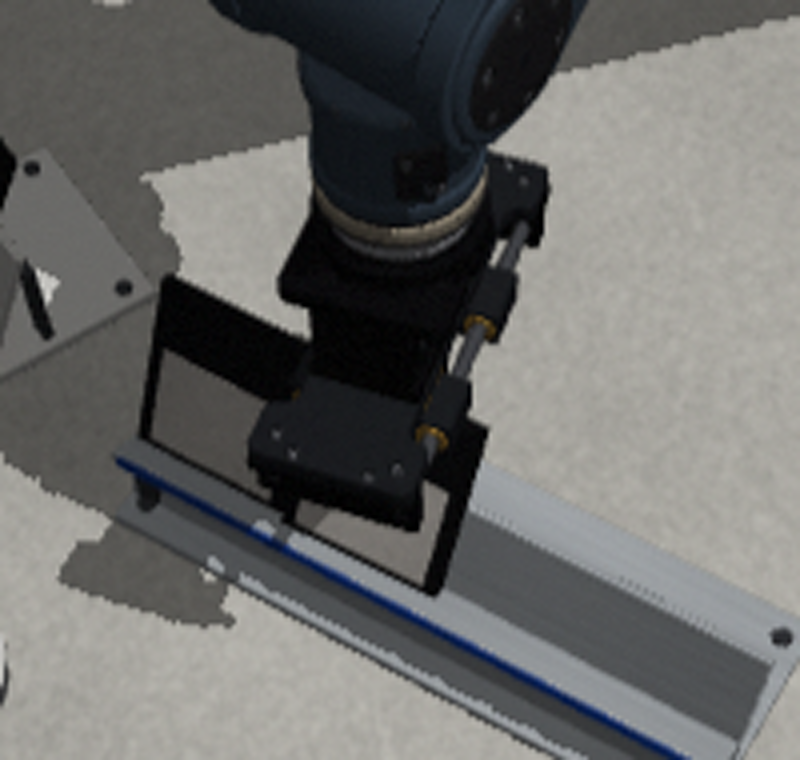

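>>> {"api": "send_rows", "payload": {"motion": [[[0,0,0],0],[[1,0,0],0],[[2,0,0],0],[[2,0,0],0],[[1,0,0],0]], "gripper": 0.5}}

```text
time_s: 34.73
position: [0.5903, 0.0123, 0.1099]
tcp_rot: [[-0.99, -0.139, 0.02], [-0.139, 0.99, 0.003], [-0.021, -0.0, -1.0]]
force: [-0.0, -0.1, -0.5]
opening: 0.487
```

>>> {"api": "send_rows", "payload": {"motion": [[[-3,1,4],0],[[-4,1,6],0],[[-3,1,6],0],[[-2,1,6],0],[[0,0,3],0]]}}

```text
time_s: 35.15
position: [0.6043, 0.0183, 0.0835]
tcp_rot: [[-0.99, -0.139, 0.023], [-0.139, 0.99, 0.002], [-0.023, -0.001, -1.0]]
force: [-0.3, -0.3, 0.2]
opening: 0.497
```

```bash
cat >> h.py <<'E'
def loc(f):
    p=st()[0];c,s=np.cos(f[2]),np.sin(f[2]);d=p-f*[1,1,0];return np.round([c*d[0]+s*d[1],-s*d[0]+c*d[1],p[2]],4)
E
python3 - <<'E'
from h import *
stat();print(loc(RF))
E
```

```text
t 35.15 p [0.6043 0.0183 0.0835] yaw -172.0 j6 162.7 F [-0.3 -0.3  0.2] op 0.497 zax [ 0.023  0.002 -1.   ]
[ 0.0104 -0.0216  0.0835]
```

>>> {"api": "send_rows", "payload": {"motion": [[[1,0.2,0],0],[[1.5,0.3,0],0],[[1.5,0.3,0],0],[[1.5,0.3,0],0],[[1,0.2,0],0]]}}

```text
time_s: 35.57
position: [0.6016, 0.0185, 0.0825]
tcp_rot: [[-0.99, -0.138, 0.031], [-0.138, 0.99, 0.002], [-0.031, -0.003, -1.0]]
force: [1.2, -0.0, 0.9]
opening: 0.499
```

>>> {"api": "send_rows", "payload": {"motion": [[[1,0.2,0],0],[[1,0.2,0],0],[[1,0.2,0],0],[[0.5,0,0],0],[[0,0,0],0]]}}

```text
time_s: 35.98
position: [0.6003, 0.0181, 0.0843]
tcp_rot: [[-0.99, -0.138, 0.038], [-0.138, 0.99, 0.001], [-0.038, -0.004, -0.999]]
force: [1.9, 0.6, -0.3]
opening: 0.504
```

Run:
```python
from h import *
stat();print(loc(RF));d=capture('scene');save('s21',d['image'],(200,120,400,310),4)
```

```text
t 35.98 p [0.6003 0.0181 0.0843] yaw -172.1 j6 162.6 F [ 1.9  0.6 -0.3] op 0.504 zax [ 0.038  0.001 -0.999]
[ 0.0064 -0.022   0.0843]
```

View pics/s21.png

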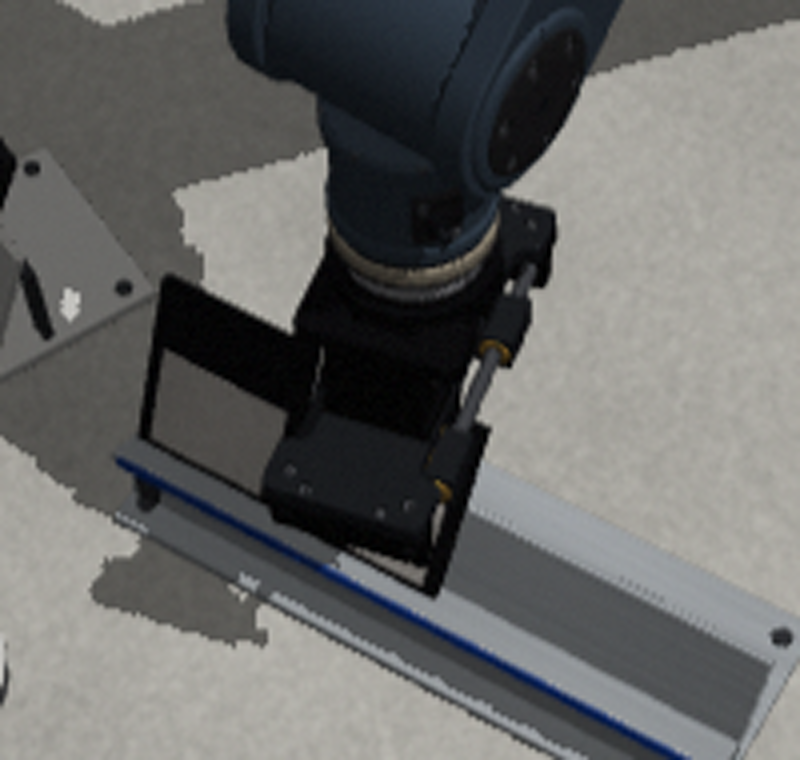

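>>> {"api": "send_rows", "payload": {"motion": [[[-4,-1,-3],0],[[-5,-1,-18],0],[[-3,0,-30],0],[[0,0,-35],0],[[10,0,-32],-0.05]]}}

```text
time_s: 36.45
position: [0.5882, 0.0174, 0.1961]
tcp_rot: [[-0.982, -0.189, 0.001], [-0.189, 0.982, 0.005], [-0.002, 0.005, -1.0]]
force: [1.3, -0.6, -0.7]
opening: 0.499
```

>>> {"api": "send_rows", "payload": {"motion": [[[25,0,-10],-0.05],[[30,0,0],-0.05],[[30,0,0],-0.05],[[25,0,0],0],[[10,0,0],0]]}}

```text
time_s: 36.87
position: [0.4677, -0.015, 0.213]
tcp_rot: [[-0.938, -0.347, 0.002], [-0.347, 0.938, 0.004], [-0.003, 0.003, -1.0]]
force: [0.3, -0.3, -0.8]
opening: 0.498
```

Run:
```python
from h import *
stat();a=capture('scene');b=capture('side');pickle.dump((a,b),open('end.pkl','wb'));save('s22',a['image'],(200,130,400,280),4);save('s22b',a['image'],(140,130,240,220),8);save('d22',b['image'],(230,150,510,400),2.8)
```

```text
t 36.87 p [ 0.4677 -0.015   0.213 ] yaw -159.7 j6 143.8 F [ 0.3 -0.3 -0.8] op 0.498 zax [ 0.002  0.004 -1.   ]
```

View pics/s22.png

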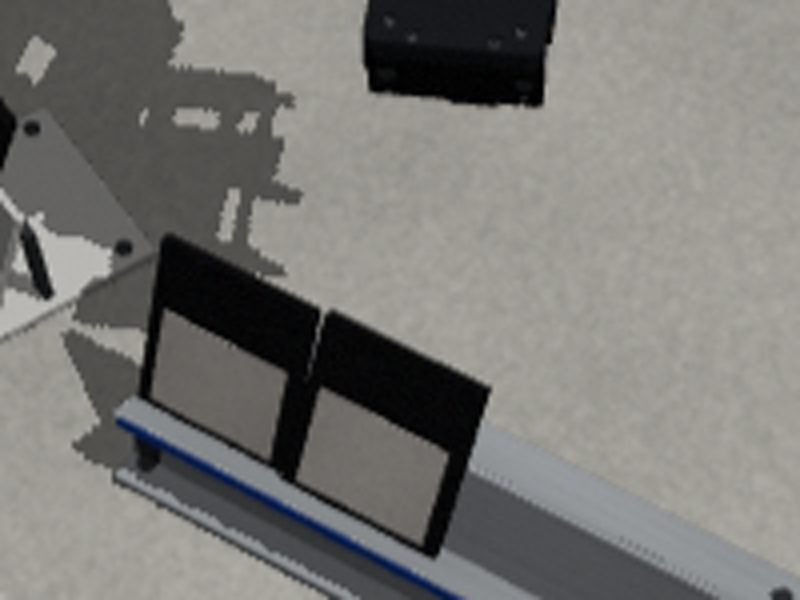

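View pics/s22b.png

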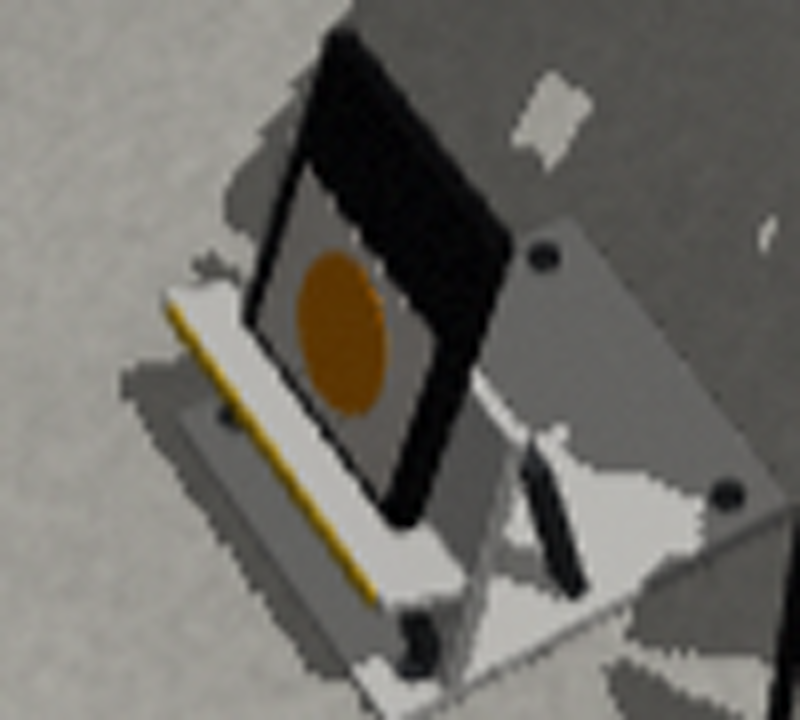

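View pics/d22.png

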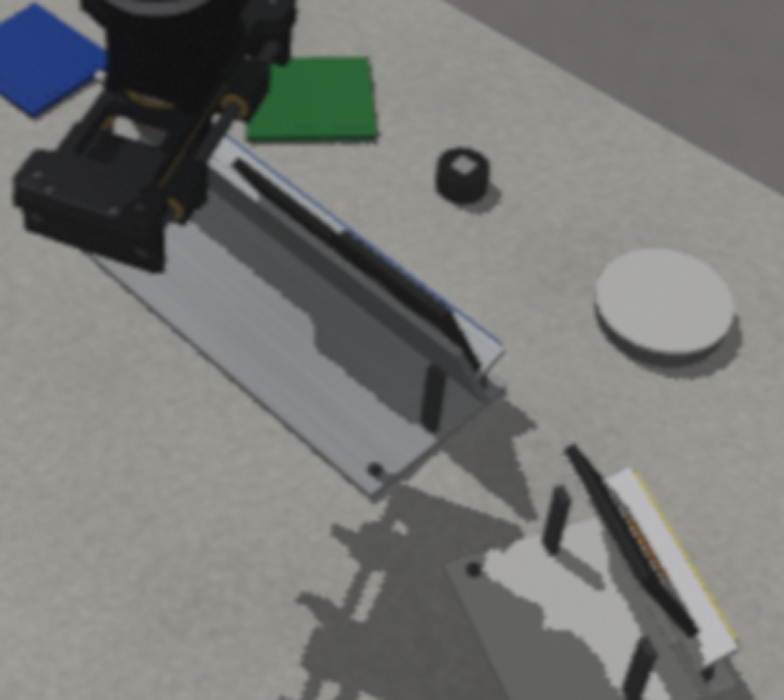

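```bash
cat > chk.py <<'E'
from h import *
from fit import L,W
a,b=pickle.load(open('end.pkl','rb'));pr,ps=pickle.load(open('fit.pkl','rb'))
def yu(f,uv,n=.008):
    o,v=ray(a,np.array(uv)-f[4:6]*-1);N=W([0,0,f[2]],L(1,0,0)-L(0,0,0))[0];P0=W(f,L(n,0,0))[0]
    P=o+v*((P0-o)@N)/(v@N);d=P-P0;yv=np.array([-np.sin(f[2]),np.cos(f[2]),0]);uvv=np.cross(N,yv);return np.round([d@yv*1e3,d@uvv*1e3],1)
for nm,f,pts,s,o in(('R',pr,[(143,402),(286,480),(318,310),(166,236)],4,(200,130)),('L',pr,[(294,482),(434,556),(488,390),(328,314)],4,(200,130)),('S',ps,[(247,323),(400,527),(510,245),(340,32)],8,(140,130))):
    print(nm,[yu(f,np.array(p)/s+o).tolist() for p in pts])
a=pickle.load(open('init.pkl','rb'))[0]
print('ref M0',[yu(pr,np.array(p)/4+(215,180)).tolist() for p in[(287,305),(442,385),(488,225),(325,146)]])
E
python3 chk.py
```

```text
R [[-168.0, -1.7], [-78.9, -3.0], [-81.0, 102.1], [-169.6, 100.8]]
L [[-74.3, -1.7], [8.8, -1.6], [13.0, 104.9], [-75.4, 102.6]]
S [[-50.3, -2.5], [39.1, 1.3], [53.7, 112.1], [-37.2, 108.7]]
ref M0 [[-43.1, 1.3], [46.9, 2.5], [45.9, 102.4], [-42.8, 100.9]]
```

```bash
cat >> chk.py <<'E'
a0=a
print('rest ref',[yu(ps,p,0).tolist() for p in[(175.5,148.1),(204.4,186.3),(172.25,164.4),(198.1,202.5)]])
a,_=pickle.load(open('end.pkl','rb'))
K,R,t=cam(a)
def pnp(nm,f,pts,s,o):
    ob=np.array([[-45,0,0],[45,0,0],[45,100,0],[-45,100,0]],float)/1e3
    im=(np.array(pts,float)/s+o-0*f[4:6]).reshape(-1,1,2)
    ok,rv,tv=cv2.solvePnP(ob,im,K,None,flags=cv2.SOLVEPNP_ITERATIVE)
    Rw=R.T@cv2.Rodrigues(rv)[0];tw=R.T@(tv.ravel()-t);c,s_=np.cos(f[2]),np.sin(f[2]);F=np.array([[c,s_,0],[-s_,c,0],[0,0,1]])
    Rl=F@Rw;tl=F@(tw-np.array([f[0],f[1],0]))
    print(nm,'lean',np.round(np.degrees(np.arctan2(-Rl[0,1],Rl[2,1])),1),'yaw',np.round(np.degrees(np.arctan2(-Rl[0,0],Rl[1,0])),1),'roll',np.round(np.degrees(np.arcsin(Rl[2,0])),1),'bottom mid',np.round(tl*1e3,1),'expect',np.round(L(.008,0,0)*1e3,1),'res',np.round(np.abs(cv2.projectPoints(ob,rv,tv,K,None)[0]-im).max(),2))
pnp('R',pr,[(143,402),(286,480),(318,310),(166,236)],4,(200,130));pnp('L',pr,[(294,482),(434,556),(488,390),(328,314)],4,(200,130));pnp('S',ps,[(247,323),(400,527),(510,245),(340,32)],8,(140,130))
a=a0;pnp('M0',pr,[(287,305),(442,385),(488,225),(325,146)],4,(215,180))
E
python3 chk.py
python3 - <<'E'
import sys;sys.path.insert(0,'.')
from h import *
a,b=pickle.load(open('end.pkl','rb'))
save('side_st',b['image'],(410,290,510,400),7)
E
```

```text
R [[-168.0, -1.7], [-78.9, -3.0], [-81.0, 102.1], [-169.6, 100.8]]
L [[-74.3, -1.7], [8.8, -1.6], [13.0, 104.9], [-75.4, 102.6]]
S [[-50.3, -2.5], [39.1, 1.3], [53.7, 112.1], [-37.2, 108.7]]
ref M0 [[-43.1, 1.3], [46.9, 2.5], [45.9, 102.4], [-42.8, 100.9]]
rest ref [[-63.0, 49.4], [67.2, 52.6], [-61.9, 3.7], [61.4, 0.2]]
R lean 27.0 yaw -1.5 roll 3.1 bottom mid [  51.  -117.2   59.4] expect [42.3  0.  48.4] res 0.22
L lean 31.8 yaw -0.5 roll 2.5 bottom mid [ 33.8 -40.6  21.9] expect [42.3  0.  48.4] res 0.83
S lean 31.3 yaw 1.5 roll -0.2 bottom mid [ 39.8 -20.4  28.2] expect [42.3  0.  48.4] res 0.28
M0 lean 25.7 yaw 0.7 roll 0.2 bottom mid [38.6 -0.7 39.2] expect [42.3  0.  48.4] res 0.12
```

View pics/side_st.png

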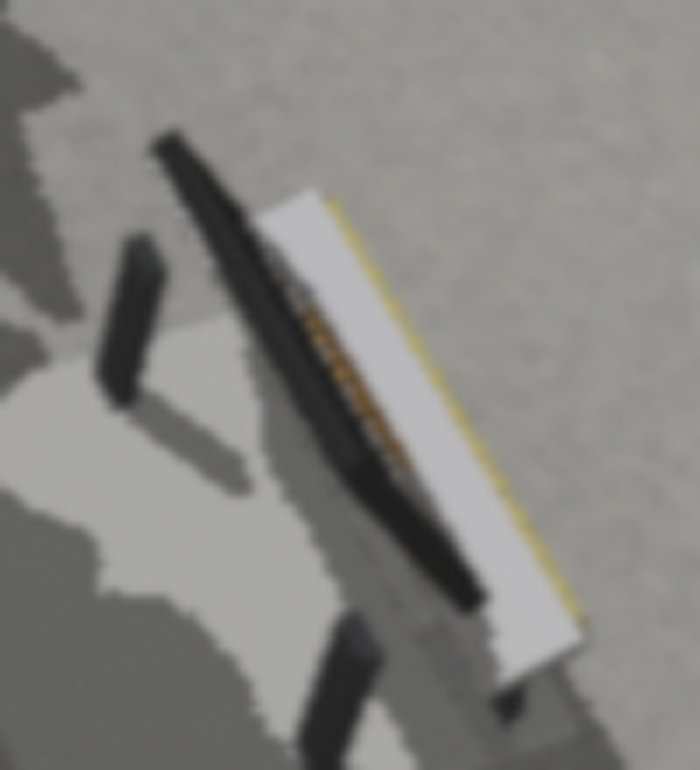

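```bash
cat > ov.py <<'E'
from h import *
from fit import L,W
import sys
def ov(d,f,sh,y,n='x',box=None,s=6,lean=None):
    img=cv2.resize(d['image'][box[1]:box[3],box[0]:box[2]],None,fx=s,fy=s,interpolation=cv2.INTER_CUBIC)
    for nn,col in((.008,(0,255,0)),(0,(255,0,255))):
        for yy in y:
            q=[W(f,L(nn,u,yy+e))[0] for u,e in((0,-.045),(0,.045),(.1,.045),(.1,-.045))]
            p=((proj(d,q)-sh-[box[0],box[1]]+.5)*s).astype(int);cv2.polylines(img,[p.reshape(-1,1,2)],True,col,1)
    cv2.imwrite(f'pics/{n}.png',img)
if __name__=='__main__':
    a,b=pickle.load(open('end.pkl','rb'));pr,ps=pickle.load(open('fit.pkl','rb'))
    ov(a,ps,ps[4:6],[-.006],'ova',(140,120,240,220));ov(b,ps,ps[6:8],[-.006],'ovb',(410,290,510,390))
    ov(a,pr,pr[4:6],[-.124,-.030],'ovc',(220,170,340,280));ov(b,pr,pr[6:8],[-.124,-.03],'ovd',(300,190,430,300))
E
python3 ov.py
```

```text
(no output)
```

View pics/ova.png

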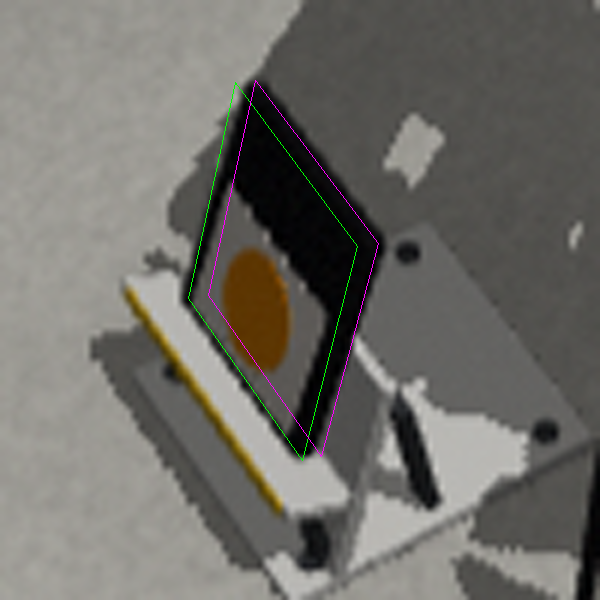

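View pics/ovb.png

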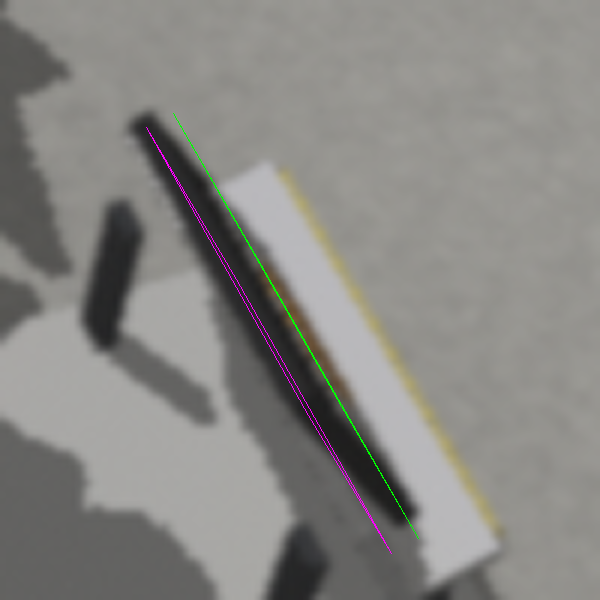

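View pics/ovc.png

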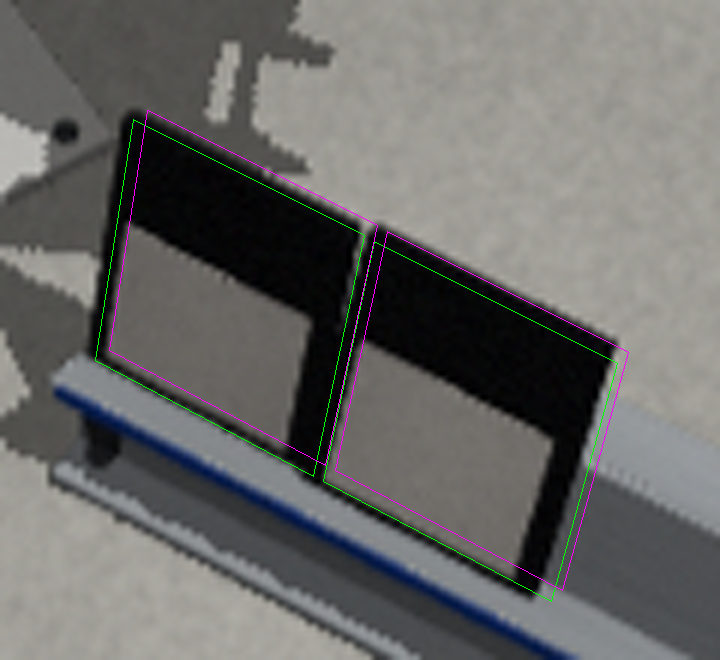

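View pics/ovd.png

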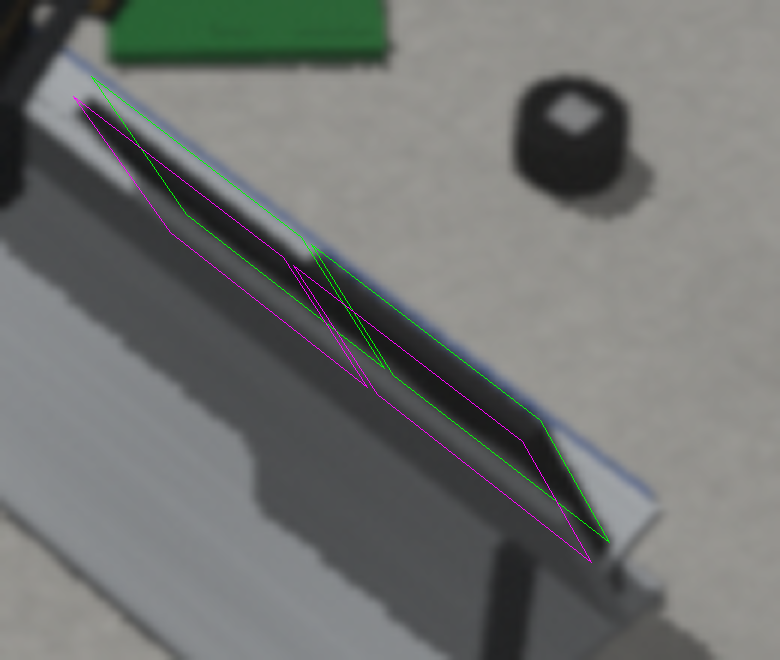

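Run:
```python
from h import *
Rc,_=cv2.Rodrigues(np.array([-2.31251232,-1.76720248,-0.24761221]));c=-Rc.T@np.array([-0.62515578,-0.03436026,0.38959867])
T=np.array([[.2626,.9649,-.0009],[.9649,-.2626,-.0019],[-.0021,-.0004,-1]]);print('cam in tool',T.T@(c-[.1638,.6024,.2216]))
P=fr(RF,.075,-.032,.2);print(P);p,R,y,s=st();print(y)
for yaw in(-93.5,86.5):print(j6at(P,yaw))
plan(P,-93.5,10)
```

```text
cam in tool [ 0.00046686 -0.07385971 -0.16255557]
[0.6681878  0.00394362 0.2       ]
-159.76427535718017
(np.float64(-9.197952912896403), np.float64(84.3020470871036))
(np.float64(-9.197952912896403), np.float64(-95.6979529128964))
now [ 0.4693 -0.015   0.2131] yaw -159.8 j1 -15.7 j6 143.9 ->j6 [-9.2 84.3] turn -66.3
[[-19.3, -5.1, 1.3], -0.116], [[-18.6, -7.3, 1.3], -0.116], [[-17.6, -9.4, 1.3], -0.116], [[-16.4, -11.4, 1.3], -0.116], [[-15.0, -13.2, 1.3], -0.116], 
[[-13.4, -14.8, 1.3], -0.116], [[-11.6, -16.3, 1.3], -0.116], [[-9.6, -17.5, 1.3], -0.116], [[-7.6, -18.5, 1.3], -0.116], [[-5.4, -19.2, 1.3], -0.116],
```

>>> {"api": "send_rows", "payload": {"motion": [[[-19,-5,0],-0.116],[[-19,-7,0],-0.116],[[-18,-9,0],-0.116],[[-16,-11,0],-0.116],[[-15,-13,0],-0.116]], "gripper": 1.0}}

```text
time_s: 37.38
position: [0.5675, -0.0018, 0.2124]
tcp_rot: [[-0.577, -0.817, -0.007], [-0.817, 0.577, 0.007], [-0.001, 0.01, -1.0]]
force: [0.3, 0.9, 0.5]
opening: 0.209
```

>>> {"api": "send_rows", "payload": {"motion": [[[-13,-15,0],-0.116],[[-12,-16,0],-0.116],[[-10,-18,0],-0.116],[[-8,-18,0],-0.116],[[-5,-19,0],-0.116]]}}

```text
time_s: 37.8
position: [0.674, 0.0153, 0.2089]
tcp_rot: [[-0.003, -1.0, -0.013], [-1.0, 0.002, 0.008], [-0.008, 0.013, -1.0]]
force: [-0.0, -0.7, 0.5]
opening: -0.001
```

Run:
```python
from h import *
stat();print(loc(RF));plan(fr(RF,.075,-.032,.07),-93.5,5)
```

```text
t 37.8 p [0.674  0.0153 0.2089] yaw -90.1 j6 81.7 F [-0.  -0.7  0.5] op -0.001 zax [-0.013  0.008 -1.   ]
[ 0.0801 -0.0203  0.2089]
now [0.674  0.0153 0.2089] yaw -90.1 j1 -8.3 j6 81.7 ->j6 [-9.2 84.3] turn 3.4
[[2.3, 1.2, 27.8], 0.012], [[2.3, 1.1, 27.8], 0.012], [[2.3, 1.1, 27.8], 0.012], [[2.3, 1.1, 27.8], 0.012], [[2.3, 1.1, 27.8], 0.012],
```

>>> {"api": "send_rows", "payload": {"motion": [[[2,0,26],0.012],[[2,0,28],0.012],[[2,0,28],0.012],[[2,0,28],0.012],[[2,0,20],0.012]]}}

```text
time_s: 38.22
position: [0.6886, 0.0094, 0.0782]
tcp_rot: [[-0.056, -0.998, 0.006], [-0.998, 0.056, 0.006], [-0.007, -0.005, -1.0]]
force: [-0.6, -0.4, -0.5]
opening: 0.006
```

Run:
```python
from h import *
stat();print(loc(RF));plan(fr(RF,.060,-.032,.063),-93.5,5)
```

```text
t 38.22 p [0.6886 0.0094 0.0782] yaw -93.2 j6 84.2 F [-0.6 -0.4 -0.5] op 0.006 zax [ 0.006  0.006 -1.   ]
[ 0.095  -0.0253  0.0782]
now [0.6886 0.0094 0.0782] yaw -93.2 j1 -8.7 j6 84.2 ->j6 [-9.3 84.2] turn 0.3
[[1.3, 7.0, 3.0], 0.001], [[1.3, 7.0, 3.0], 0.001], [[1.3, 7.0, 3.0], 0.001], [[1.3, 7.0, 3.0], 0.001], [[1.3, 7.0, 3.0], 0.001],
```

>>> {"api": "send_rows", "payload": {"motion": [[[1,6,3],0],[[1,6,3],0],[[1,6,3],0],[[1,5,3],0],[[1,3,2],0]]}}

```text
time_s: 38.63
position: [0.6591, 0.0077, 0.0581]
tcp_rot: [[-0.054, -0.999, -0.004], [-0.999, 0.053, 0.008], [-0.008, 0.005, -1.0]]
force: [0.4, -0.8, -0.2]
opening: 0.005
```

Run:
```python
from h import *
stat();print(loc(RF));d=capture('scene');save('s23',d['image'],(200,130,400,280),4);d=capture('side');save('d23',d['image'],(280,170,440,310),4.5)
```

```text
t 38.63 p [0.6591 0.0077 0.0581] yaw -93.1 j6 83.5 F [ 0.4 -0.8 -0.2] op 0.005 zax [-0.004  0.008 -1.   ]
[ 0.0657 -0.0288  0.0581]
```

View pics/s23.png

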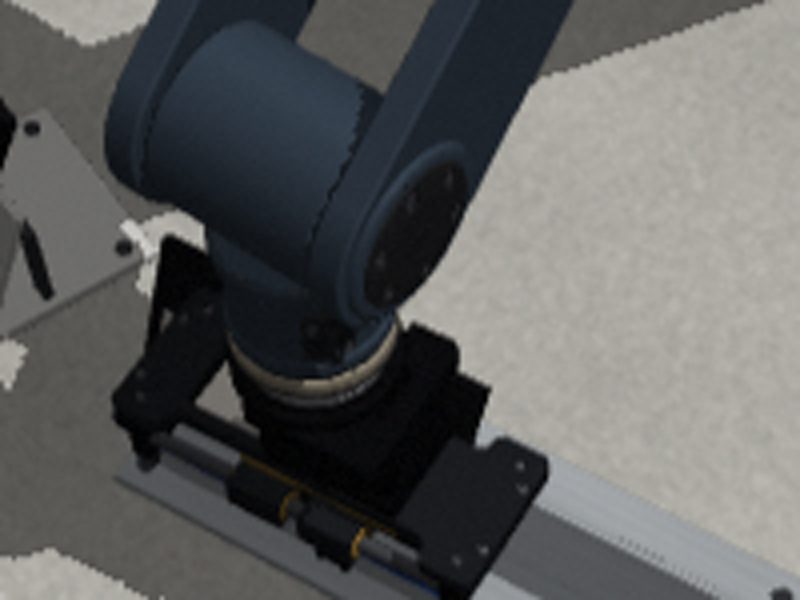

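View pics/d23.png

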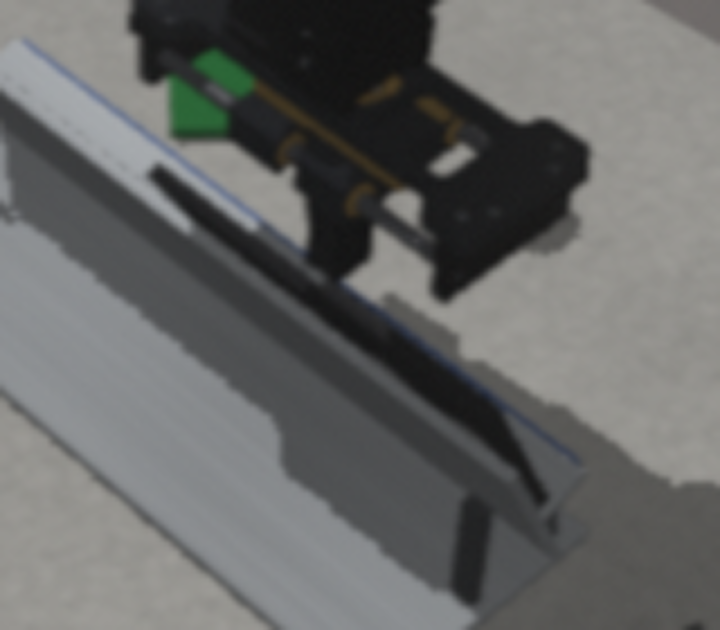

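>>> {"api": "send_rows", "payload": {"motion": [[[0,1,-2],0],[[0,2,-1.5],0],[[0,2,-1],0],[[0,2,0],0],[[0,2,0],0]]}}

```text
time_s: 39.15
position: [0.6531, 0.0074, 0.0676]
tcp_rot: [[-0.054, -0.999, 0.005], [-0.999, 0.054, 0.007], [-0.007, -0.005, -1.0]]
force: [-1.0, -0.3, -0.8]
opening: 0.006
```

>>> {"api": "send_rows", "payload": {"motion": [[[0,1.5,0],0],[[0,1.5,0],0],[[0,1.5,0],0],[[0,1,0],0],[[0,1,0],0]]}}

```text
time_s: 39.57
position: [0.6458, 0.0078, 0.068]
tcp_rot: [[-0.054, -0.999, 0.005], [-0.999, 0.054, 0.006], [-0.007, -0.005, -1.0]]
force: [-0.1, 0.1, -0.5]
opening: 0.004
```

Run:
```python
from h import *
stat();print(loc(RF))
```

```text
t 39.57 p [0.6458 0.0078 0.068 ] yaw -93.1 j6 83.4 F [-0.1  0.1 -0.5] op 0.004 zax [ 0.005  0.006 -1.   ]
[ 0.0524 -0.0295  0.068 ]
```

>>> {"api": "send_rows", "payload": {"motion": [[[0,0.5,2],0],[[0,1,2],0],[[0,1,1],0],[[0,1,0],0],[[0,1,0],0]]}}

```text
time_s: 39.98
position: [0.6432, 0.0079, 0.063]
tcp_rot: [[-0.054, -0.998, 0.01], [-0.999, 0.054, 0.006], [-0.007, -0.01, -1.0]]
force: [1.6, 0.3, -0.4]
opening: 0.003
```

>>> {"api": "send_rows", "payload": {"motion": [[[0,1,0],0],[[0,1,0],0],[[0,1,0],0],[[0,1,0],0],[[0,1,0],0]]}}

```text
time_s: 40.4
position: [0.6398, 0.0079, 0.0631]
tcp_rot: [[-0.054, -0.998, 0.015], [-0.998, 0.055, 0.005], [-0.006, -0.015, -1.0]]
force: [3.9, 0.4, -0.2]
opening: 0.006
```

Run:
```python
from h import *
stat();print(loc(RF));d=capture('side');save('d24',d['image'],(280,170,440,310),4.5)
```

```text
t 40.4 p [0.6398 0.0079 0.0631] yaw -93.1 j6 83.2 F [ 3.9  0.4 -0.2] op 0.006 zax [ 0.015  0.005 -1.   ]
[ 0.0464 -0.0298  0.0631]
```

View pics/d24.png

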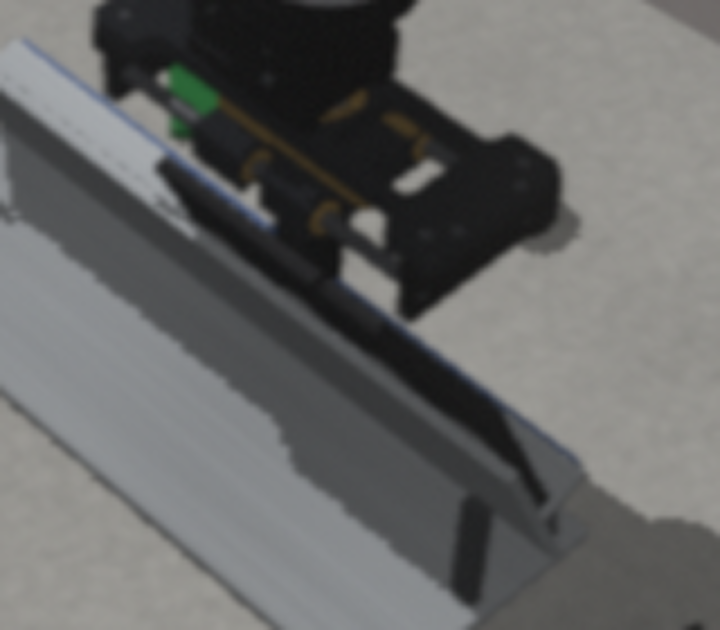

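>>> {"api": "send_rows", "payload": {"motion": [[[0,-4,-1],0],[[4,-5,0],0],[[14,-2,0],0],[[20,0,0],0],[[20,0,0],0]]}}

```text
time_s: 40.87
position: [0.6449, -0.0494, 0.0631]
tcp_rot: [[-0.047, -0.999, 0.006], [-0.999, 0.047, 0.007], [-0.007, -0.005, -1.0]]
force: [-0.3, 0.1, 0.2]
opening: 0.002
```

>>> {"api": "send_rows", "payload": {"motion": [[[18,0,0],0],[[10,0,0],0],[[3,1,0],0],[[0,1,0],0],[[0,1,0],0]]}}

```text
time_s: 41.28
position: [0.6385, -0.0894, 0.0618]
tcp_rot: [[-0.053, -0.999, 0.001], [-0.999, 0.053, 0.007], [-0.007, -0.001, -1.0]]
force: [0.1, 0.1, -0.5]
opening: 0.005
```

Run:
```python
from h import *
stat();print(loc(RF))
```

```text
t 41.28 p [ 0.6385 -0.0894  0.0618] yaw -93.1 j6 74.7 F [ 0.1  0.1 -0.5] op 0.005 zax [ 0.001  0.007 -1.   ]
[ 0.0511 -0.127   0.0618]
```

>>> {"api": "send_rows", "payload": {"motion": [[[0,1,0],0],[[0,1,0],0],[[0,1,0],0],[[0,1,0],0],[[0,1,0],0]]}}

```text
time_s: 41.7
position: [0.6347, -0.0867, 0.0624]
tcp_rot: [[-0.05, -0.999, 0.005], [-0.999, 0.05, 0.006], [-0.006, -0.005, -1.0]]
force: [1.6, -0.2, -0.7]
opening: 0.007
```

Run:
```python
from h import *
stat();print(loc(RF))
```

```text
t 41.7 p [ 0.6347 -0.0867  0.0624] yaw -92.8 j6 74.6 F [ 1.6 -0.2 -0.7] op 0.007 zax [ 0.005  0.006 -1.   ]
[ 0.0472 -0.1245  0.0624]
```

>>> {"api": "send_rows", "payload": {"motion": [[[0,-6,-4],0],[[0,-10,-15],0],[[4,-8,-20],-0.0],[[15,0,-20],0.05],[[25,0,-15],0.08]]}}

```text
time_s: 42.12
position: [0.6516, -0.1242, 0.1342]
tcp_rot: [[-0.174, -0.985, -0.012], [-0.985, 0.174, 0.014], [-0.012, 0.014, -1.0]]
force: [0.5, -0.8, 0.7]
opening: 0.002
```

Run:
```python
from h import *
stat();plan(fr(SF,.085,-.006,.14),-117.8,8)
```

```text
t 42.12 p [ 0.6516 -0.1242  0.1342] yaw -100.0 j6 79.1 F [ 0.5 -0.8  0.7] op 0.002 zax [-0.012  0.014 -1.   ]
now [ 0.6516 -0.1242  0.1342] yaw -100.0 j1 -20.7 j6 79.1 ->j6 [-36.7  81.1] turn 17.8
[[25.2, -0.2, -0.7], 0.039], [[25.2, -1.1, -0.7], 0.039], [[25.1, -2.1, -0.7], 0.039], [[25.0, -3.1, -0.7], 0.039], [[24.9, -4.0, -0.7], 0.039], 
[[24.7, -5.0, -0.7], 0.039], [[24.5, -6.0, -0.7], 0.039], [[24.2, -6.9, -0.7], 0.039],
```

>>> {"api": "send_rows", "payload": {"motion": [[[25,-1,0],0.039],[[25,-2,0],0.039],[[25,-3,0],0.039],[[25,-4,0],0.039],[[25,-5,0],0.039]]}}

```text
time_s: 42.53
position: [0.6378, -0.2507, 0.1405]
tcp_rot: [[-0.366, -0.931, -0.005], [-0.93, 0.366, 0.013], [-0.01, 0.01, -1.0]]
force: [0.6, -1.0, 0.3]
opening: 0.006
```

>>> {"api": "send_rows", "payload": {"motion": [[[25,-5,0],0.039],[[22,-6,4],0.039],[[14,-5,10],0.035],[[6,-3,14],0.0],[[0,0,14],0]]}}

```text
time_s: 42.95
position: [0.6289, -0.3285, 0.1001]
tcp_rot: [[-0.479, -0.878, 0.001], [-0.878, 0.479, 0.008], [-0.008, 0.004, -1.0]]
force: [0.7, 0.0, -0.8]
opening: 0.005
```

Run:
```python
from h import *
stat();print(loc(SF));plan(fr(SF,.07,-.006,.066),-117.8,5)
```

```text
t 42.95 p [ 0.6289 -0.3285  0.1001] yaw -118.6 j6 81.6 F [ 0.7  0.  -0.8] op 0.005 zax [ 0.001  0.008 -1.   ]
[ 0.0976 -0.0058  0.1001]
now [ 0.6289 -0.3285  0.1001] yaw -118.6 j1 -36.8 j6 81.6 ->j6 [-36.9  80.9] turn -0.8
[[0.1, 5.5, 6.8], -0.003], [[0.1, 5.5, 6.8], -0.003], [[0.1, 5.5, 6.8], -0.003], [[0.1, 5.5, 6.8], -0.003], [[0.1, 5.5, 6.8], -0.003],
```

>>> {"api": "send_rows", "payload": {"motion": [[[0,5,8],0],[[0,5,8],0],[[0,6,6],0],[[0,5,5],0],[[0,4,2],0]]}}

```text
time_s: 43.37
position: [0.6026, -0.3091, 0.0622]
tcp_rot: [[-0.475, -0.88, -0.009], [-0.88, 0.475, 0.018], [-0.011, 0.017, -1.0]]
force: [-0.2, -0.2, -0.2]
opening: 0.006
```

Run:
```python
from h import *
stat();print(loc(SF))
```

```text
t 43.37 p [ 0.6026 -0.3091  0.0622] yaw -118.4 j6 81.2 F [-0.2 -0.2 -0.2] op 0.006 zax [-0.009  0.018 -1.   ]
[ 0.0652 -0.0009  0.0622]
```

>>> {"api": "send_rows", "payload": {"motion": [[[0,1.5,-1],0],[[0,2,-0.5],0],[[0,2,0],0],[[0,1.5,0],0],[[0,1,0],0]]}}

```text
time_s: 43.78
position: [0.5949, -0.3027, 0.0652]
tcp_rot: [[-0.473, -0.881, -0.009], [-0.881, 0.472, 0.018], [-0.011, 0.016, -1.0]]
force: [-1.2, -0.6, 0.9]
opening: 0.005
```

>>> {"api": "send_rows", "payload": {"motion": [[[0,1,0],0],[[0,1,0],0],[[0,1,0],0],[[0,1,0],0],[[0,1,0],0]]}}

```text
time_s: 44.2
position: [0.5914, -0.3013, 0.067]
tcp_rot: [[-0.473, -0.881, -0.006], [-0.881, 0.473, 0.015], [-0.011, 0.012, -1.0]]
force: [0.1, 0.7, 0.0]
opening: 0.001
```

Run:
```python
from h import *
stat();print(loc(SF))
```

```text
t 44.2 p [ 0.5914 -0.3013  0.067 ] yaw -118.2 j6 81.0 F [0.1 0.7 0. ] op 0.001 zax [-0.006  0.015 -1.   ]
[0.0517 0.0007 0.067 ]
```

Lower a little and continue the gentle push.

>>> {"api": "send_rows", "payload": {"motion": [[[0,0.5,2],0],[[0,1,1.5],0],[[0,1,0.5],0],[[0,1,0],0],[[0,1,0],0]]}}

```text
time_s: 44.62
position: [0.5873, -0.2994, 0.0625]
tcp_rot: [[-0.473, -0.881, -0.005], [-0.881, 0.473, 0.015], [-0.011, 0.011, -1.0]]
force: [0.2, -0.5, 0.4]
opening: 0.003
```

>>> {"api": "send_rows", "payload": {"motion": [[[0,1,0],0],[[0,1,0],0],[[0,1,0],0],[[0,1,0],0],[[0,0.5,0],0]]}}

```text
time_s: 45.03
position: [0.5846, -0.2981, 0.063]
tcp_rot: [[-0.473, -0.881, -0.001], [-0.881, 0.473, 0.012], [-0.01, 0.006, -1.0]]
force: [0.7, -0.4, -1.1]
opening: 0.004
```

Run:
```python
from h import *
stat();print(loc(SF));d=capture('side');save('d25',d['image'],(410,290,510,400),6)
```

```text
t 45.03 p [ 0.5846 -0.2981  0.063 ] yaw -118.2 j6 80.8 F [ 0.7 -0.4 -1.1] op 0.004 zax [-0.001  0.012 -1.   ]
[0.0443 0.0004 0.063 ]
```

View pics/d25.png

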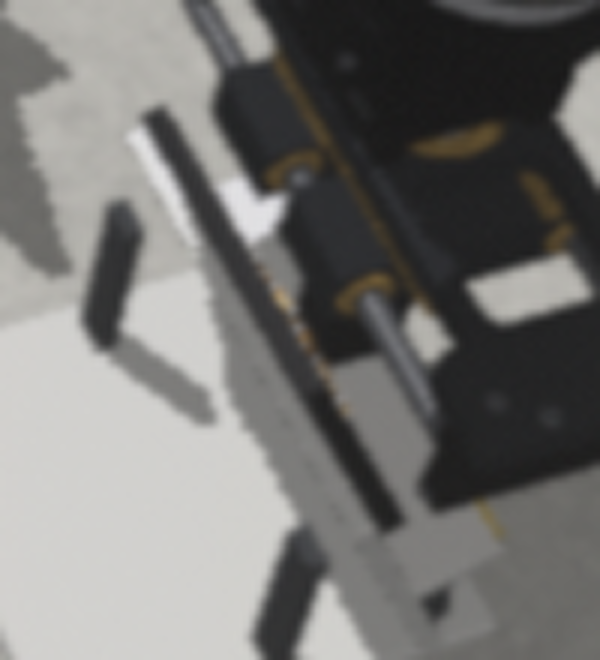

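>>> {"api": "send_rows", "payload": {"motion": [[[0,1,0],0],[[0,1,0],0],[[0,1,0],0],[[0,1,0],0],[[0,0.5,0],0]]}}

```text
time_s: 45.5
position: [0.5839, -0.298, 0.0643]
tcp_rot: [[-0.474, -0.881, 0.008], [-0.881, 0.474, 0.007], [-0.01, -0.003, -1.0]]
force: [2.7, -1.0, -0.7]
opening: 0.003
```

Run:
```python
from h import *
stat();print(loc(SF))
```

```text
t 45.5 p [ 0.5839 -0.298   0.0643] yaw -118.3 j6 80.8 F [ 2.7 -1.  -0.7] op 0.003 zax [ 0.008  0.007 -1.   ]
[0.0436 0.0002 0.0643]
```

Solid contact, 3 N, and the finger has stopped. Retreating and checking.

>>> {"api": "send_rows", "payload": {"motion": [[[0,-5,-1],0],[[0,-10,-4],0],[[0,-14,-15],0],[[0,-15,-25],0],[[0,-15,-30],0]]}}

```text
time_s: 45.92
position: [0.6238, -0.3185, 0.1302]
tcp_rot: [[-0.473, -0.88, -0.028], [-0.881, 0.473, 0.031], [-0.014, 0.04, -0.999]]
force: [0.9, -0.1, -0.4]
opening: 0.008
```

>>> {"api": "send_rows", "payload": {"motion": [[[-5,-25,-30],0],[[-10,-35,-25],0],[[-10,-35,-15],0],[[-10,-25,-10],0],[[-5,-10,0],0]]}}

```text
time_s: 46.33
position: [0.7594, -0.3481, 0.2149]
tcp_rot: [[-0.476, -0.879, -0.037], [-0.879, 0.475, 0.034], [-0.012, 0.049, -0.999]]
force: [0.1, 0.9, 0.6]
opening: 0.002
```

Run:
```python
from h import *
from ov import ov
stat();a=capture('scene');b=capture('side');pickle.dump((a,b),open('end.pkl','wb'));pr,ps=pickle.load(open('fit.pkl','rb'))
cv2.imwrite('pics/full_a.png',a['image'])
ov(a,ps,ps[4:6],[-.008],'ova2',(140,120,240,220));ov(b,ps,ps[6:8],[-.008],'ovb2',(410,290,510,390))
ov(a,pr,pr[4:6],[-.124,-.032],'ovc2',(220,170,340,280));ov(b,pr,pr[6:8],[-.124,-.032],'ovd2',(300,190,430,300))
```

```text
t 46.33 p [ 0.7594 -0.3481  0.2149] yaw -118.4 j6 86.0 F [0.1 0.9 0.6] op 0.002 zax [-0.037  0.034 -0.999]
```

View pics/full_a.png

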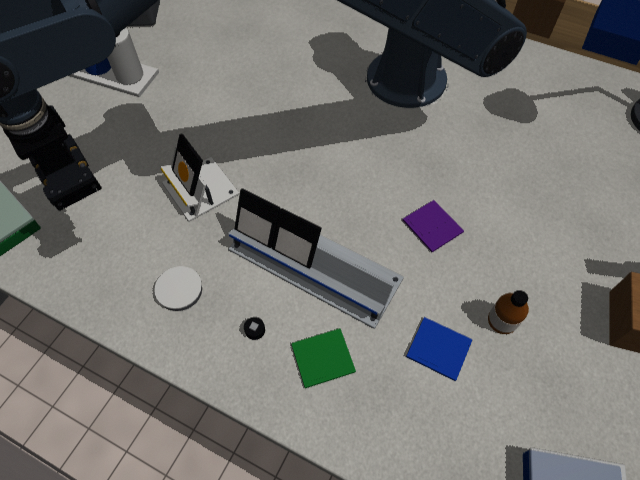

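View pics/ova2.png

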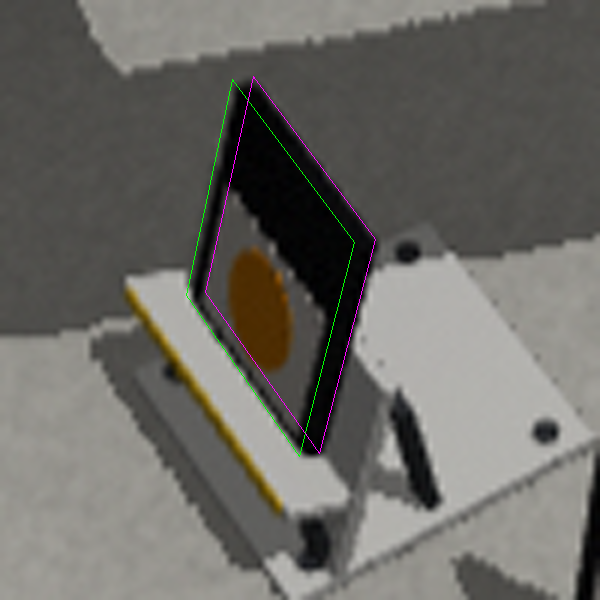

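View pics/ovb2.png

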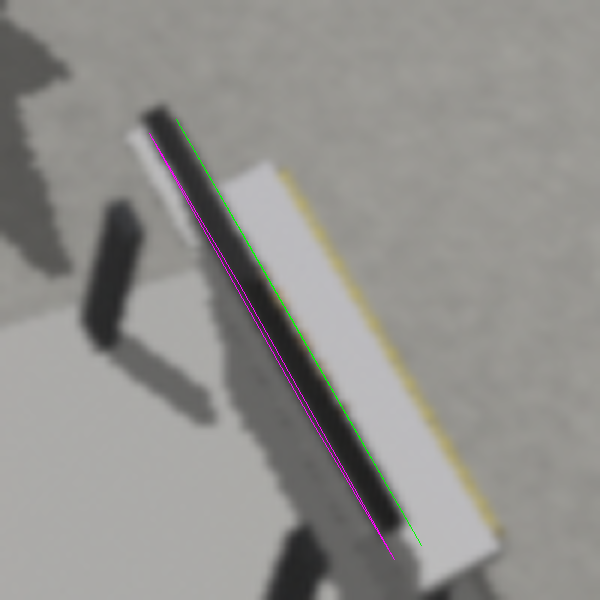

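View pics/ovc2.png

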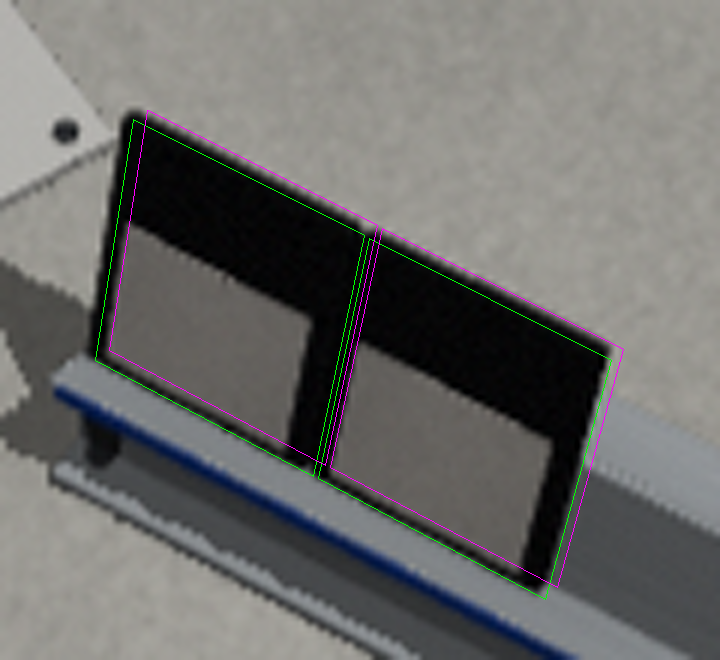

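View pics/ovd2.png

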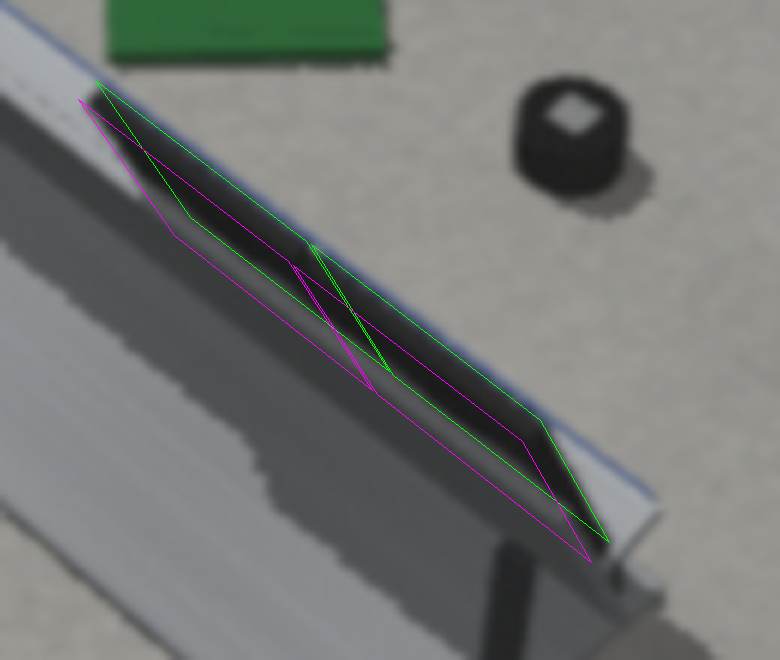

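Run:
```python
from h import *
stat();print(bot.hand_in())
```

```text
t 46.43 p [ 0.7575 -0.3469  0.2115] yaw -118.4 j6 85.9 F [-0.3  0.2 -0.3] op 0.002 zax [-0.042  0.037 -0.998]
the job is handed in; nothing more can be done
None
```

The plates are all placed as asked, but I broke the wrist-force limit once on the way, so the attempt may be judged a failure. I handed the job in at 46.4 s of the 72 s allowed.

**What was done:** I stood each plate up, lifted it, read its back with the side camera and turned it round. The middle plate had the spot and now leans on the white stand with the spot showing. The other two lean on the rack turned round, side by side about 2–5 mm apart. After that I pushed the foot of each plate gently (1.6–4 N) into the corner of its ledge.

**Last checks:**
- **Rack plates:** in both cameras the outlines match a properly seated plate to within a few mm. The left-hand one (as seen from the robot) had first leaned about 6° too far; the push corrected it.
- **Stand plate:** it had also leaned about 6° too far. After the push, the side view shows it parallel to the rest. In the scene view it sits about 3 mm off my model, which is about as accurate as my estimate of the stand's position.
- **Surroundings:** nothing fell, and in the last scene picture the bottle, dish, mount and coloured look-alikes look unmoved. The arm ended clear of everything.

**What went wrong:**
- **Wrist force:** at about 14.5 s I pressed the fingertips on the bare table to take out a tool tilt. The force read 126.7 N, above the 120 N limit, because I underestimated how stiff the arm is.
- **Last joint:** it read 163.6° once, right at its 163.58° limit, and I backed it off on the next move.

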